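Line up a flange bearing with a drift and drop in its side screws

TASK

The four-bolt flange bearing on the turntable stand hangs on one fitted screw and has swung off its holes. Take the tapered drift from the wooden block, feel for the corner hole opposite the fitted screw and for the plate's hole under it, and work the drift down without forcing until its collar sits flat on the flange and the holes line up. Leave it standing there and fit the two socket-head screws from the block in the two remaining holes, heads fully down on the flange; leave everything else as it lies.

Things in the scene. Friction and masses are not known exactly. Their poses are not given: they have to be found in the camera images.
- stand: Black steel frame of a turntable, bolted down, 220 x 192 mm, 84 mm high; origin at the centre of its foot, z up, x and y along its sides. On it two bright rails and a black plate 200 x 200 x 10 mm (top 100 mm above the bench), clamped immovably through crossed slots: the plate sits up to 10 mm either way in x and in y from the middle, unmeasured. On the plate lies the flange bearing.
- corner_mid (a point): Where the plate's corner hole opposite the fitted screw would be if the plate sat in the middle: (51, 51) mm in the stand's frame, at the height of the flange's top face (116 mm). The real hole lies up to 10 mm off in x and in y. The plate's holes are 16 mm wide, right through, with free room below. Touch down slowly (under about 25 mm/s): pushes or blows over 50 N would burr the holes.
- side_x_mid (a point): The same for one of the two remaining holes: (51, -51) mm in the stand's frame. All holes share the plate's one offset: a square of 102 mm pitch, sides along the stand's x and y. The fitted screw, the flange's pivot, is at (-51, -51) mm plus that offset; its head is 21 mm wide, to 16.5 mm above the flange.
- side_y_mid (a point): The same for the other remaining hole: (-51, 51) mm. The flange bearing: grey cast iron, 130 x 130 x 16 mm, 16 mm holes of the same pitch; in its middle a round hub 88 mm wide, 22 mm high, with a steel ring 50 mm wide up to 35 mm. The hub ends 28 mm from each hole's centre; outwards and along the flange's edge is free room.
- bearing_mid (a point): Centre of the flange's top face if the plate sat in the middle, (0, 0, 116) mm. The flange can only turn about the fitted screw, stiffly (about 6 N sideways at its far corner). It has swung 1.7 to 3 degrees anticlockwise from above, unmeasured: its corner hole lies 4 to 7.5 mm from the plate's, along the stand's (-x, +y) diagonal, until it is turned back.
- drift: Bright steel line-up drift, 117 mm long, 0.22 kg, standing in one of the four holes of the wooden block (which one varies). The origin is the centre of the underside of its collar; z is up along it. Above: the collar, 26 mm wide and 5 mm thick, then a round grip 20 mm thick from 5 to 55 mm. Below: a straight part 15 mm thick down to -26 mm, then a taper down to a blunt point 7 mm wide at -62 mm. With its collar on the flange, the straight part fills both holes.
- screw_a: Black M14 socket-head cap screw, 0.08 kg, hanging head up in one of the block's holes. The origin is the centre of the underside of the head; z is up along it. The head is round, 21 mm wide and 14 mm high; the shank is 14 mm thick and 45 mm long, its last 4 mm narrowing to 10.4 mm. Either screw fits either side hole.
- screw_b: The other M14 socket-head cap screw, the same as screw_a.
- block: Hardwood block 250 x 60 x 70 mm, fixed, with four upright holes (17 mm wide, 60 mm apart in a row along its x axis) for the drift, the two screws and a pin punch; the origin is the centre of its underside. Collars and heads rest on its top, 70 mm above the bench. It lies to the left of the stand.
- punch: Bystander: a pin punch in the block, with a 16 mm thick grip and a thin straight 8 mm pin instead of a taper; the origin is the centre of the underside of its collar. Stays in its hole.
- tape: Bystander: roll of masking tape, 110 mm wide, 25 mm high; origin at the centre of its underside.
- glue: Bystander: small glue bottle, 36 mm wide, 90 mm high; origin at the centre of its underside.
- can: Bystander: tin can, 86 mm wide, 120 mm high; origin at the centre of its underside.
- screwdriver: Bystander: screwdriver 190 mm long lying on the bench; origin at its middle, on the bench.
- wrench: Bystander: 200 mm wrench lying on the bench; origin at its middle, on the bench.
- nut: Bystander: M14 nut lying between block and stand; origin at the centre of its underside.
- washer: Bystander: 30 mm washer lying between block and stand; origin at the centre of its underside.

How it is judged:
By the outcome, as a careful person would: the job done as asked, in the order asked, and still so for the second after the job is handed in, with the robot touching nothing.
It also fails if it takes over 72 s, if anything falls off the work surface, if the arm or the gripper's body presses on something with over 40 N, if the wrist force passes 120 N, or if a joint passes its speed limit or range.

ROBOT

A 6-joint arm with a two-finger parallel gripper is mounted at the origin on the work surface. World frame = base frame: x ahead of the robot, y to its left, z up, the work surface at z = 0. Lengths are in m, angles in degrees, forces in N, time in s.
With the tool pointing down it reaches from about 0.4 to 0.825 m from the base axis. Payload 7 kg.
Tool frame: the origin (TCP) lies at the very end of the fingers, on their centre line; the grasp point (between the pads) lies 19 mm behind it (r.grasp_offset is the z of the grasp point in the tool frame, in m); z points along the fingers, y is the direction in which the jaws open and shut (so a half turn about z gives the same grasp; the last joint's range is limited). The gripper opens to 88 mm and grips with 3 to 60 N. Pads are 19 mm wide; open, the fingers measure 130 mm over their backs; the gripper's body (78 mm by 193 mm) begins 47 mm behind the grasp point.
Start: joints at [82.741, 20.546, 0.682, 0, -70.136, -16.507], TCP at [0.272, 0.618, 0.227] pointing down, gripper open.
Joint ranges: [-176.03, 176.03], [-82.01, 121.73], [-58.28, 71.71], [-173.87, 95.51], [-174.79, -0.11], [-173.66, 173.66]. Speed limits (degrees/s): [136.94, 136.94, 172.46, 180, 180, 180].

INTERFACE

Orientations are given as [roll, pitch, yaw] about the fixed x, y, z axes, in that order (R = Rz(yaw) Ry(pitch) Rx(roll)).
In Python, from plant import r gives the robot as it stands.
- The arm moves only by the tool carry_out, never from a script. Its argument "plan" is a list of rows, each a list of 6 numbers: the shift along the world's x, y, z in m, then the turn, a rotation vector about the world's x, y, z in rad. In form: [[tx, ty, tz, wx, wy, wz], ...]. A call has 1 to 12 rows; each row shifts and turns the pose as measured when the row begins; what a row does not reach is not made up. A row lasts 1/12 s, in which the tool goes at most 41.7 mm and 7.16 degrees, less where a joint would pass 70% of its speed; a pose out of reach is approached as far as the arm can. A call with a gripper value outside its range is refused whole. "fingers" is the closure, from -1 (fully open) to 1 (shut), set as the call begins (left out, the last holds). The fingers move at their own pace and stop on an object; "force" is the grip in N (left out, the last holds). Time passes only in rows, so rows that do not move let the fingers close. It gives the time, the measured TCP pose, the force and the opening at its end, in the units of the state.
- r.get_state(): the state, without advancing time (a new reading comes with each control period).
- r.capture(name): name is "scene" or "top" or "wrist"; returns the picture (480x640x3 uint8, red, green, blue); there is no depth.
- r.camera_model(name): a dict with "fov_y" (degrees; the focal length in pixels is half the picture's height over the tangent of half this angle, whatever the lens; pixels are square), "cx", "cy" (the principal point, pixels), "k1" (the pictures are not rectified: a ray, as slopes to the right and down, at radius r is drawn at 1 + k1 r^2 times it, then the intrinsics apply), "R" (3x3) and "t" (3): a world point X has camera coordinates R X + t; the wrist camera has in their place "mount" (4x4, takes a point from camera to tool coordinates, whose origin is the TCP and whose axes are the flange's). Camera axes: x right, y down, z forward; pixel columns grow to the right and rows downward; lengths in m; the calibration is good to about 2 mm. A picture is of the moment at which its call begins: read the wrist's pose just before it. camera_model takes no time and is no camera call.
- r.close_job(): hands the job in, once; it reports no verdict.
The state is a dict: "time_s": time; "joints": joint angles; "qd": joint speeds; "joint_torque": joint torques, N m; "tcp_pos": TCP position; "eef_rot": TCP orientation; "contact_force": force on the tool from outside, world axes, zero at the start; "moment": the same for the moment, N m; "gripper_width": finger opening in m.
Only numpy, scipy, OpenCV 4.12 (cv2) and the standard library are available. Lean on these libraries where they do the work, as an engineer would, in place of code of your own. Each camera call takes 0.05 s, during which the arm holds its last target.

## Working session

There is one attempt and no reset: what is moved stays moved. The work goes in short steps, Python scripts to look and compute and a tool call to move; the robot and the scene stay as the last step left them, time stands still between calls to the robot, and variables do not carry over. Pictures are saved under pics/ and viewed, and the job is handed in when it is done.

Besides the shell and the picture viewer there is one more tool, called after ">>>" as name(argument=value, ...), one argument or row to a line, values as JSON. carry_out: Moves the arm, as the interface text tells. Its arguments: {"type":"object","properties":{"plan":{"type":"array"},"fingers":{"type":"number"},"force":{"type":"number"}},"required":["plan"]}

```bash
ls; mkdir -p pics; python3 - <<'E'
from plant import r
import cv2
s=r.get_state()
for k,v in s.items(): print(k,v)
for n in ["scene","top","wrist"]:
    print(n,r.camera_model(n))
    cv2.imwrite(f"pics/{n}0.png",r.capture(n)[:,:,::-1])
print(r.grasp_offset)
E
```

```text
pics
time_s 0.0
joints [ 8.27401219e+01  2.05918104e+01  6.32489256e-01 -2.02527251e-02
 -7.01340657e+01 -1.65065023e+01]
qd [ 0.0276577   0.00716478 -0.13812293  0.03567791  0.0948973   0.05564282]
joint_torque [ 4.60474203e-04 -5.82712519e+01  2.93043101e+01  6.99726105e+00
  6.83893843e-03 -1.48835288e-04]
tcp_pos [0.27186143 0.61729572 0.22560826]
eef_rot [ 1.79905052e+02 -8.28205440e-03 -2.37732713e+01]
contact_force [ 0.02387485 -0.4199646  -0.14993801]
moment [-0.00805485 -0.01372557  0.01516268]
gripper_width 0.08737730750135192
scene {'fov_y': 47.05456437956951, 'cx': 308.9222616645543, 'cy': 231.11530181841988, 'k1': -0.06719734005660118, 'R': array([[ 0.2277768 ,  0.9736223 , -0.01331742],
       [ 0.77685143, -0.1899544 , -0.60034921],
       [-0.58704308,  0.12639997, -0.79962708]]), 't': array([-0.06615824, -0.42314656,  1.5929143 ])}
top {'fov_y': 54.73451792010817, 'cx': 320.8396214964847, 'cy': 234.2251008080984, 'k1': -0.04371376653167775, 'R': array([[ 0.01200244, -0.99980632,  0.0155966 ],
       [-0.99234778, -0.01382694, -0.12269756],
       [ 0.12288945, -0.01400458, -0.99232155]]), 't': array([-0.08797003,  0.6004504 ,  0.92606674])}
wrist {'fov_y': 71.54219496051009, 'cx': 321.26562705296965, 'cy': 234.46340636052676, 'k1': 0.01943962676239361, 'mount': array([[-8.46730383e-04, -9.60648860e-01, -2.77764382e-01,
         7.50003334e-02],
       [ 9.99999552e-01, -9.31148719e-04,  1.72005322e-04,
        -3.71402371e-04],
       [-4.23876665e-04, -2.77764111e-01,  9.60649217e-01,
        -1.57765719e-01],
       [ 0.00000000e+00,  0.00000000e+00,  0.00000000e+00,
         1.00000000e+00]])}
-0.0188
```

View pics/scene0.png

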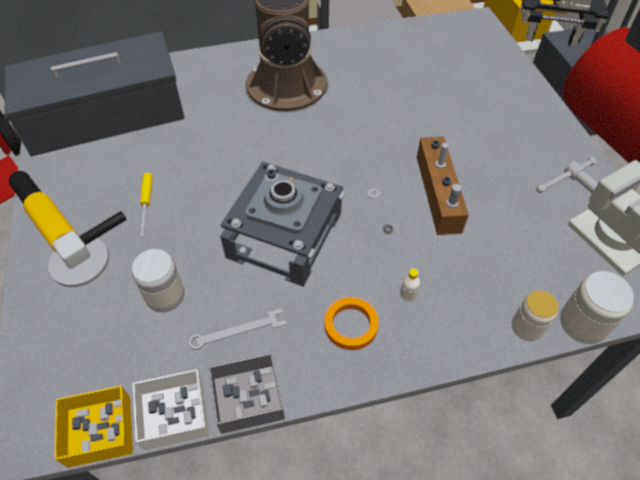

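View pics/top0.png

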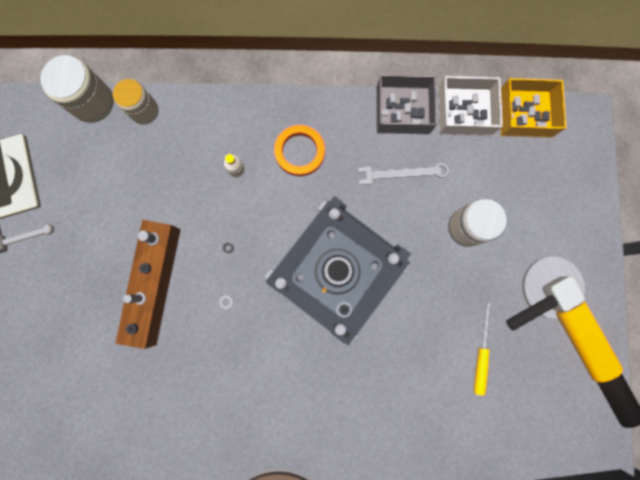

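View pics/wrist0.png

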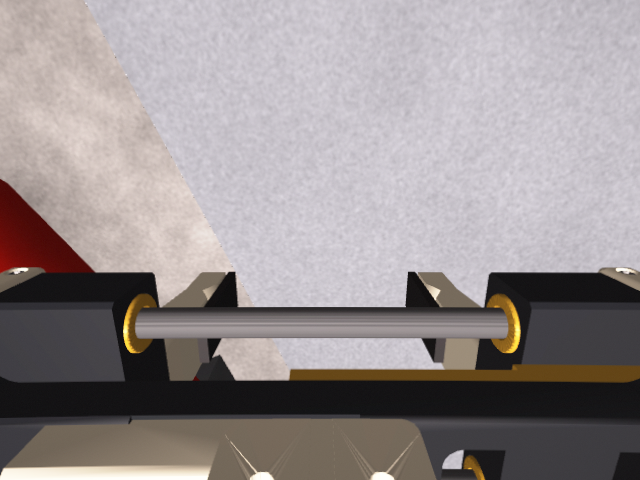

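Scene and top views show the block (top ≈ (148,285)), the stand at about (338,270), with two bright pins and two dark screws in the block. I'll enlarge these.

```bash
python3 - <<'E'
import cv2
t=cv2.imread("pics/top0.png");s=cv2.imread("pics/scene0.png")
cv2.imwrite("pics/c1.png",cv2.resize(t[210:360,100:200],None,fx=4,fy=4,interpolation=cv2.INTER_CUBIC))
cv2.imwrite("pics/c2.png",cv2.resize(t[190:350,255:420],None,fx=4.8,fy=3.7,interpolation=cv2.INTER_CUBIC) if 0 else cv2.resize(t[195:345,260:415],None,fx=4,fy=4,interpolation=cv2.INTER_CUBIC))
cv2.imwrite("pics/c3.png",cv2.resize(s[130:240,400:480],None,fx=5,fy=5,interpolation=cv2.INTER_CUBIC))
cv2.imwrite("pics/c4.png",cv2.resize(s[155:285,215:350],None,fx=4,fy=4,interpolation=cv2.INTER_CUBIC))
E
```

```text
(no output)
```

View pics/c1.png

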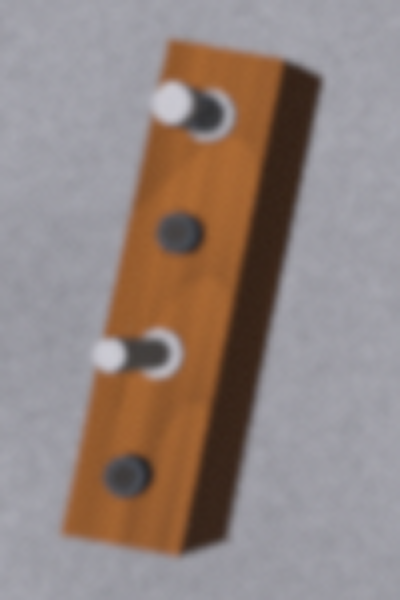

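View pics/c2.png

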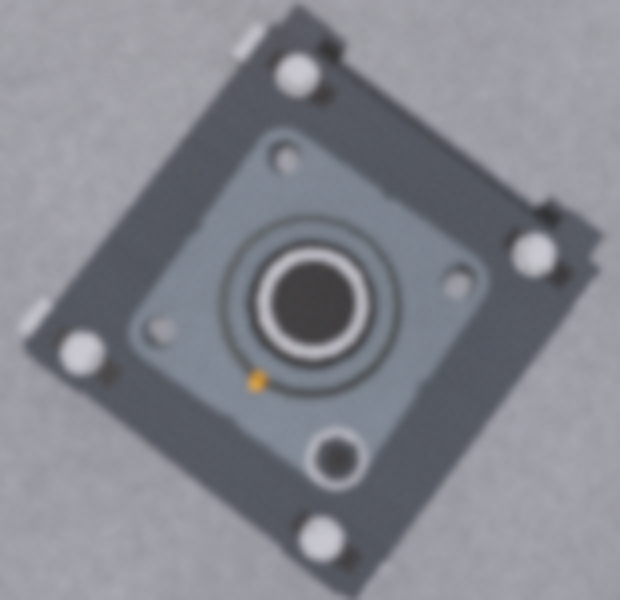

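View pics/c3.png

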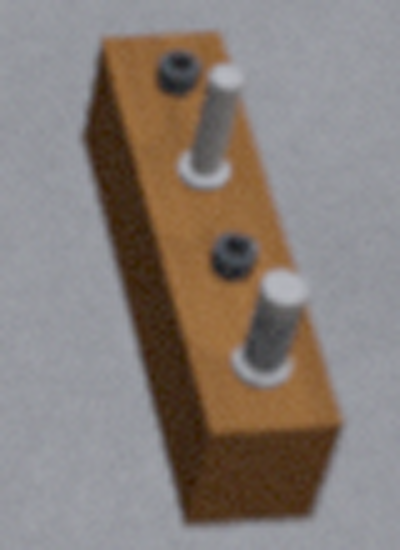

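View pics/c4.png

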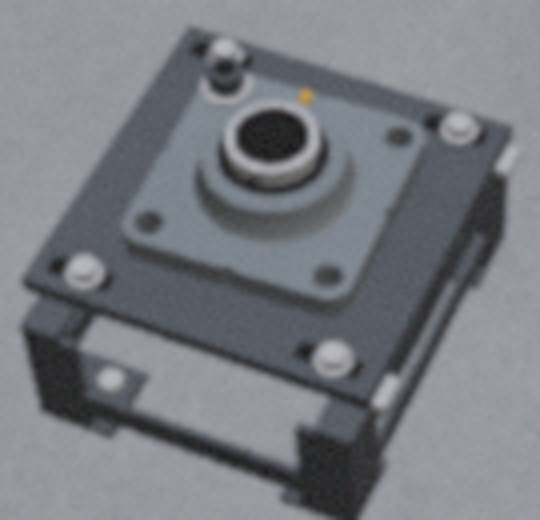

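```bash
cat > h.py <<'E'
import numpy as np, cv2
from scipy.spatial.transform import Rotation as Ro
from plant import r
def model(n,st=None):
    m=r.camera_model(n)
    f=240/np.tan(np.radians(m['fov_y']/2))
    if n=='wrist':
        M=np.array(m['mount']); 
        T=np.eye(4);T[:3,:3]=Ro.from_euler('xyz',st['eef_rot'],degrees=True).as_matrix();T[:3,3]=st['tcp_pos']
        W=T@M; R=W[:3,:3].T; t=-R@W[:3,3]
    else: R,t=np.array(m['R']),np.array(m['t'])
    K=np.array([[f,0,m['cx']],[0,f,m['cy']],[0,0,1]])
    return K,np.array([m['k1'],0,0,0,0.]),R,t
def ray(c,uv):
    K,d,R,t=c
    n=cv2.undistortPoints(np.array([[uv]],float),K,d)[0,0]
    return -R.T@t, R.T@np.array([n[0],n[1],1])
def onz(c,uv,z):
    o,v=ray(c,uv); return o+v*(z-o[2])/v[2]
def proj(c,X):
    K,d,R,t=c
    return cv2.projectPoints(np.array([X],float),R,t,K,d)[0][0,0]
def tri(rays):
    A=np.zeros((3,3));b=np.zeros(3)
    for o,v in rays:
        v=v/np.linalg.norm(v);P=np.eye(3)-v[:,None]*v;A+=P;b+=P@o
    return np.linalg.solve(A,b)
def snap(n,name):
    st=r.get_state(); im=r.capture(n)[:,:,::-1].copy()
    cv2.imwrite(f'pics/{name}.png',im)
    import pickle; pickle.dump(st,open(f'pics/{name}.pkl','wb'))
    return st,im
def st_of(name):
    import pickle; return pickle.load(open(f'pics/{name}.pkl','rb'))
E
python3 - <<'E'
from h import *
T=model('top');S=model('scene')
t=lambda u,v:(260+u/4,195+v/4)
b=lambda u,v:(100+u/4,210+v/4)
for n,p,z in [('pivothead',t(337,458),.1325),('corner',t(285,158),.116),('sx',t(458,283),.116),('sy',t(160,333),.116),('ring',t(312,303),.151),
 ('plN',t(297,5),.1),('plW',t(25,345),.1),('plS',t(353,598),.1),('plE',t(600,262),.1),
 ('drift',b(213,113),.075),('scr1',b(180,233),.084),('punch',b(158,353),.075),('scr2',b(127,475),.084),
 ('bl1',b(168,40),.07),('bl2',b(283,60),.07),('bl3',b(63,533),.07),('bl4',b(183,554),.07)]:
    print(n,onz(T,p,z).round(4))
s1=lambda u,v:(400+u/5,130+v/5)
s2=lambda u,v:(215+u/4,155+v/4)
print('scene')
for n,p,z in [('drift',s1(264,365),.073),('scr1',s1(235,250),.084),('punch',s1(204,170),.073),('scr2',s1(180,67),.084),
 ('corner',s2(328,275),.116),('sx',s2(149,222),.116),('sy',s2(400,136),.116),('pivhead',s2(226,55),.1325),('ring',s2(271,140),.151)]:
    print(n,onz(S,p,z).round(4))
E
```

```text
pivothead [ 0.4509 -0.1236  0.1325]
corner [ 0.5916 -0.099   0.116 ]
sx [ 0.533  -0.1816  0.116 ]
sy [ 0.5076 -0.0408  0.116 ]
ring [ 0.5211 -0.1105  0.151 ]
plN [ 0.6694 -0.1047  0.1   ]
plW [0.5015 0.0243 0.1   ]
plS [ 0.3841 -0.1337  0.1   ]
plE [ 0.5449 -0.2528  0.1   ]
drift [0.5842 0.2547 0.075 ]
scr1 [0.5238 0.2646 0.084 ]
punch [0.4651 0.2755 0.075 ]
scr2 [0.4065 0.2841 0.084 ]
bl1 [0.6214 0.2814 0.07  ]
bl2 [0.612  0.2225 0.07  ]
bl3 [0.3767 0.3196 0.07  ]
bl4 [0.3677 0.2599 0.07  ]
scene
drift [0.5844 0.2621 0.073 ]
scr1 [0.5255 0.2697 0.084 ]
punch [0.4654 0.2803 0.073 ]
scr2 [0.4078 0.2886 0.084 ]
corner [ 0.5917 -0.0942  0.116 ]
sx [ 0.5346 -0.1785  0.116 ]
sy [ 0.5078 -0.0357  0.116 ]
pivhead [ 0.4413 -0.1182  0.1325]
ring [ 0.5243 -0.1088  0.151 ]
```

>>> carry_out(
  plan=[
    [0.0188, -0.0335, 0.003, 0, 0, 0.025],
    [0.0188, -0.0335, 0.003, 0, 0, 0.025],
    [0.0188, -0.0335, 0.003, 0, 0, 0.025],
    [0.0188, -0.0335, 0.003, 0, 0, 0.025],
    [0.0188, -0.0335, 0.003, 0, 0, 0.025],
    [0.0188, -0.0335, 0.003, 0, 0, 0.025],
    [0.0188, -0.0335, 0.003, 0, 0, 0.025],
    [0.0188, -0.0335, 0.003, 0, 0, 0.025],
    [0.0188, -0.0335, 0.003, 0, 0, 0.025],
    [0.0188, -0.0335, 0.003, 0, 0, 0.025],
  ],
)

```text
time_s: 0.98
tcp_pos: [0.4597, 0.2715, 0.2509]
eef_rot: [179.5, 0.0, -8.2]
contact_force: [1.2, 1.2, 0.1]
gripper_width: 0.0879
```

```bash
python3 - <<'E'
from h import *
st,im=snap('wrist','w1'); print(st['time_s'],st['tcp_pos'],st['eef_rot'],st['qd'].round(1))
c=model('wrist',st)
print(proj(c,st['tcp_pos']),[proj(c,X) for X in [(.584,.258,.07),(.525,.267,.07),(.407,.286,.07)]])
E
```

```text
0.9833 [0.4596513  0.27149863 0.25093575] [ 1.79513603e+02  2.48387793e-02 -8.22153946e+00] [-49.9  -4.6  -0.7   0.7  -3.6  67.6]
[321.89032592 289.16353082] [array([315.07267898,  81.82970198]), array([314.97449891, 148.25158279]), array([313.87136749, 262.15050448])]
```

View pics/w1.png

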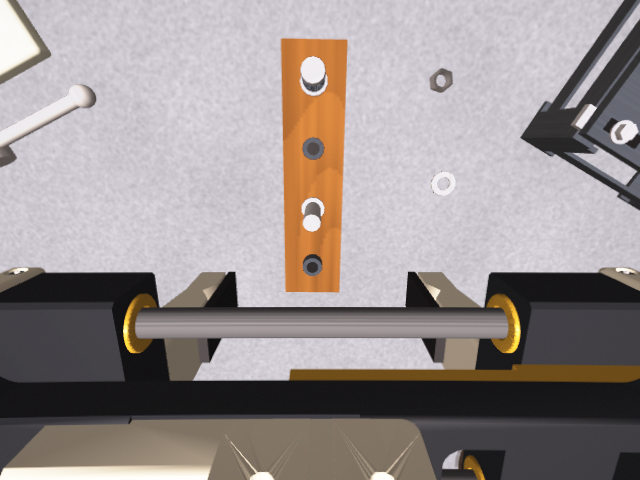

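The wrist view shows the drift (collar about (314,83)), screw (313,148), punch collar (312,210) and screw (312,265), all consistent with estimates. I'll enlarge for the drift collar.

```bash
python3 - <<'E'
from h import *
im=cv2.imread('pics/w1.png')
cv2.imwrite('pics/w1c.png',cv2.resize(im[35:295,265:365],None,fx=2.2*1.,fy=2.2) if 0 else cv2.resize(im[35:180,265:365],None,fx=4,fy=4,interpolation=cv2.INTER_CUBIC))
E
```

```text
(no output)
```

View pics/w1c.png

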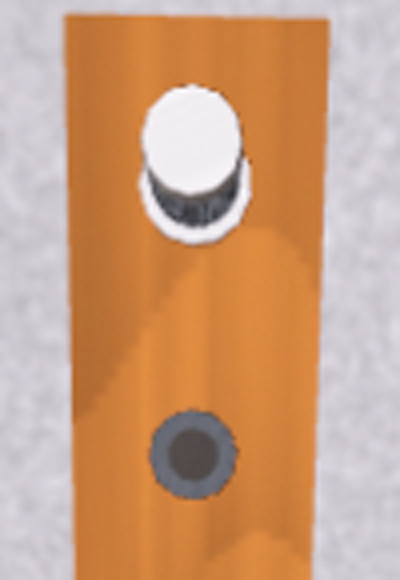

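```bash
python3 - <<'E'
from h import *
c=model('wrist',st_of('w1'))
for n,p,z in [('dtop',(313,70.2),.125),('dcol',(313.8,82),.075),('s1',(313.5,148.7),.084),('p',(312,211),.075),('s2',(312.3,265.5),.084)]: print(n,onz(c,p,z).round(4))
print(r.get_state()['tcp_pos'],r.get_state()['time_s'])
E
```

```text
dtop [0.5843 0.2591 0.125 ]
dcol [0.5833 0.2592 0.075 ]
s1 [0.5252 0.2682 0.084 ]
p [0.4643 0.2792 0.075 ]
s2 [0.4088 0.2872 0.084 ]
[0.46172817 0.26673376 0.25169377] 1.0333
```

>>> carry_out(
  plan=[
    [0.0305, -0.001, -0.02, 0, 0, -0.005],
    [0.0305, -0.001, -0.02, 0, 0, 0],
    [0.0305, -0.001, -0.02, 0, 0, 0],
    [0.0305, -0.001, -0.02, 0, 0, 0],
    [0, 0, 0, 0, 0, 0],
  ],
)

```text
time_s: 1.45
tcp_pos: [0.5904, 0.2576, 0.1716]
eef_rot: [179.8, -0.3, -8.8]
contact_force: [-0.4, 0.7, -1.1]
gripper_width: 0.0874
```

>>> carry_out(
  plan=[
    [-0.006, 0.001, -0.026, 0, 0, -0.01],
    [0, 0, -0.02, 0, 0, 0],
    [0, 0, -0.02, 0, 0, 0],
    [0, 0, 0, 0, 0, 0],
  ],
)

```text
time_s: 1.78
tcp_pos: [0.5855, 0.2567, 0.0999]
eef_rot: [179.7, -0.1, -9.7]
contact_force: [-1.8, -1.1, -0.9]
gripper_width: 0.0875
```

>>> carry_out(
  plan=[
    [-0.0015, 0.0022, -0.012, 0, 0, 0],
    [0, 0, 0, 0, 0, 0],
  ],
)

```text
time_s: 1.95
tcp_pos: [0.5835, 0.2586, 0.0875]
eef_rot: [179.5, -0.0, -9.7]
contact_force: [-1.3, -0.7, -0.7]
gripper_width: 0.0877
```

>>> carry_out(
  plan=[
    [0, 0, 0, 0, 0, 0],
    [0, 0, 0, 0, 0, 0],
    [0, 0, 0, 0, 0, 0],
    [0, 0, 0, 0, 0, 0],
  ],
  fingers=1,
  force=40,
)

```text
time_s: 2.28
tcp_pos: [0.5852, 0.26, 0.0924]
eef_rot: [179.7, -0.2, -9.6]
contact_force: [-0.2, -0.2, 0.3]
gripper_width: 0.0664
```

>>> carry_out(
  plan=[
    [0, 0, 0, 0, 0, 0],
    [0, 0, 0, 0, 0, 0],
    [0, 0, 0, 0, 0, 0],
    [0, 0, 0, 0, 0, 0],
    [0, 0, 0, 0, 0, 0],
    [0, 0, 0, 0, 0, 0],
    [0, 0, 0, 0, 0, 0],
    [0, 0, 0, 0, 0, 0],
  ],
)

```text
time_s: 2.95
tcp_pos: [0.5862, 0.2604, 0.0955]
eef_rot: [179.9, -0.4, -9.6]
contact_force: [-0.2, 0.1, 1.4]
gripper_width: 0.0193
```

>>> carry_out(
  plan=[
    [0, 0, 0.015, 0, 0, 0],
    [0, 0, 0.025, 0, 0, 0],
    [0, 0, 0.035, 0, 0, 0],
    [0, 0, 0.035, 0, 0, 0],
    [0, -0.005, 0.035, 0, 0, 0],
  ],
)

```text
time_s: 3.37
tcp_pos: [0.5809, 0.2528, 0.2328]
eef_rot: [179.1, 0.4, -9.6]
contact_force: [0.7, 0.2, -1.4]
gripper_width: 0.019
```

>>> carry_out(
  plan=[
    [-0.013, -0.031, 0.016, 0, 0, 0],
    [-0.014, -0.033, 0.014, 0, 0, 0],
    [-0.014, -0.033, 0.012, 0, 0, 0],
    [-0.014, -0.034, 0.01, 0, 0, 0],
    [-0.014, -0.034, 0.008, 0, 0, 0],
    [-0.014, -0.034, 0.004, 0, 0, 0],
    [-0.014, -0.034, 0.002, 0, 0, 0],
    [-0.014, -0.034, 0, 0, 0, 0],
    [-0.008, -0.02, 0, 0, 0, 0],
    [0, 0, 0, 0, 0, 0],
  ],
)

```text
time_s: 4.2
tcp_pos: [0.455, -0.0425, 0.3073]
eef_rot: [179.6, -0.0, -9.4]
contact_force: [-0.0, 0.2, -2.5]
gripper_width: 0.0192
```

```bash
python3 - <<'E'
from h import *
st,im=snap('wrist','w2'); print(st['time_s'],st['tcp_pos'],st['eef_rot'],st['qd'].round(1))
E
```

```text
4.2 [ 0.4550329  -0.04251567  0.30726982] [ 1.79563007e+02 -9.01352988e-03 -9.37911842e+00] [-0.3 -0.7 -0.6 -0.5  0.5 -1.3]
```

View pics/w2.png

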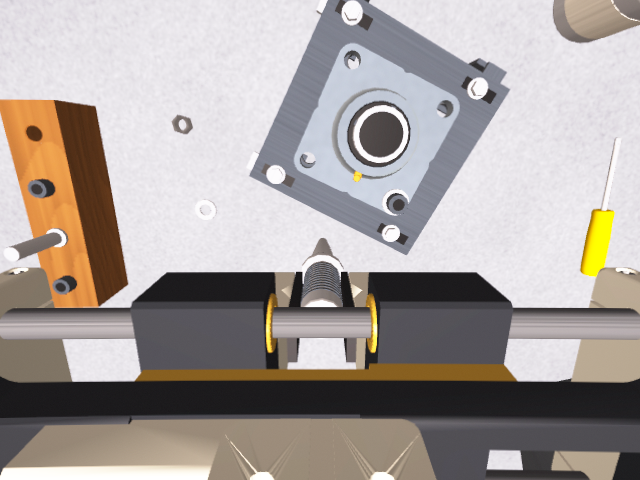

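```bash
python3 - <<'E'
from h import *
im=cv2.imread('pics/w2.png')
cv2.imwrite('pics/w2a.png',cv2.resize(im[0:150,325:525],None,fx=4,fy=4,interpolation=cv2.INTER_CUBIC))
cv2.imwrite('pics/w2b.png',cv2.resize(im[115:265,240:440],None,fx=4,fy=4,interpolation=cv2.INTER_CUBIC))
E
```

```text
(no output)
```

View pics/w2a.png

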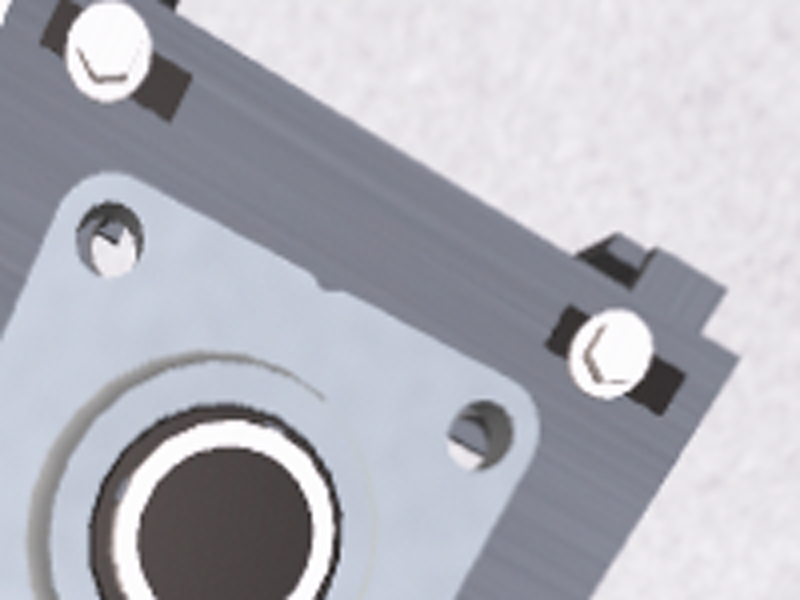

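View pics/w2b.png

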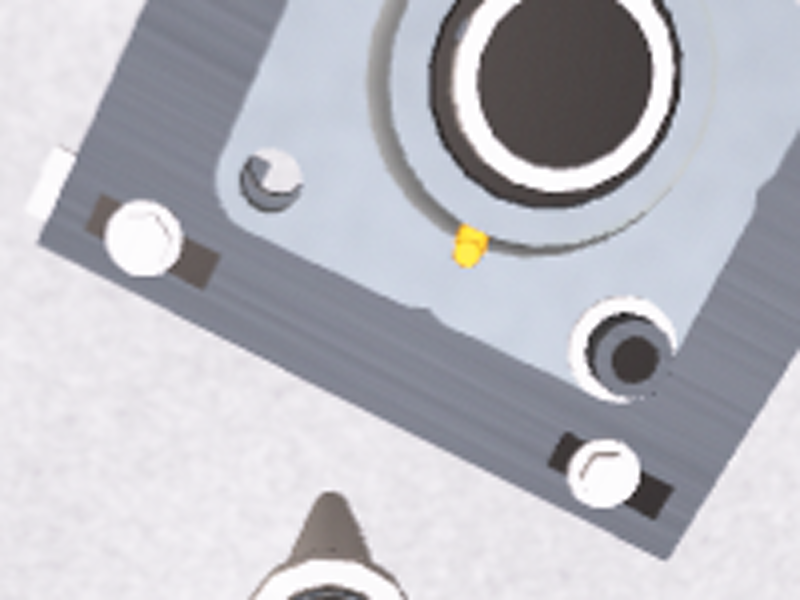

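```bash
python3 - <<'E'
from h import *
st=st_of('w2');c=model('wrist',st)
a=lambda u,v:(325+u/4,v/4)
b=lambda u,v:(240+u/4,115+v/4)
P={}
for n,p,z in [('E',a(740,358),.1),('W',b(38,242),.1),('S',b(668,556),.1),('head',b(631,355),.1325),('washer',b(622,349),.1185),('corner',a(110,240),.116),('sx',a(480,436),.116),('sy',b(271,180),.116),('ringtop',b(565,80),.151)]:
    P[n]=onz(c,p,z); print(n,P[n].round(4))
ang=lambda d:np.degrees(np.arctan2(d[1],d[0]))
print('WS',ang(P['W']-P['S'])-90,'SE',ang(P['E']-P['S']), np.linalg.norm(P['W']-P['S']),np.linalg.norm(P['E']-P['S']))
cen=(P['E']+P['W'])/2;print('plate centre',cen)
print('flange centre',(P['sx']+P['sy'])/2,'flange diag',ang(P['corner']-P['head'])-45,ang(P['sy']-P['sx'])-135)
tip=st['tcp_pos']-np.array([0,0,.0255+.062]);print('tip pred',proj(c,tip),'seen',b(331,508))
E
```

```text
E [ 0.5433 -0.2515  0.1   ]
W [0.5032 0.0269 0.1   ]
S [ 0.3849 -0.1331  0.1   ]
head [ 0.4532 -0.1218  0.1325]
washer [ 0.4519 -0.1225  0.1185]
corner [ 0.5935 -0.0966  0.116 ]
sx [ 0.5356 -0.1802  0.116 ]
sy [ 0.5099 -0.0388  0.116 ]
ringtop [ 0.5226 -0.1095  0.151 ]
WS -36.459547409776505 SE -36.771160359202476 0.1989377938216298 0.197706345076399
plate centre [ 0.52323995 -0.11228551  0.1       ]
flange centre [ 0.52277012 -0.10949117  0.116     ] flange diag -34.80841196058149 -34.677912363300436
tip pred [320.80414605 239.65379795] seen (322.75, 242.0)
```

>>> carry_out(
  plan=[
    [0.027, -0.011, -0.006, 0, 0, 0.062],
    [0.027, -0.011, -0.008, 0, 0, 0.062],
    [0.027, -0.011, -0.01, 0, 0, 0.062],
    [0.027, -0.011, -0.012, 0, 0, 0.062],
    [0.027, -0.011, -0.012, 0, 0, 0.062],
    [0, 0, 0, 0, 0, 0],
  ],
)

```text
time_s: 4.75
tcp_pos: [0.597, -0.0959, 0.2567]
eef_rot: [179.9, -0.3, 9.4]
contact_force: [0.6, 0.3, -1.7]
gripper_width: 0.0195
```

```bash
python3 - <<'E'
from h import *
st,im=snap('wrist','w3'); print(st['time_s'],st['tcp_pos'],st['eef_rot'],st['qd'].round(1))
c=model('wrist',st); print(proj(c,(.5946,-.1014,.1)),proj(c,(.5946,-.1014,.116)))
cv2.imwrite('pics/w3a.png',cv2.resize(im[150:300,220:420],None,fx=4,fy=4,interpolation=cv2.INTER_CUBIC))
E
```

```text
4.75 [ 0.59699157 -0.09587695  0.25672436] [179.87652568  -0.27171156   9.37092108] [ 1.4 -2.  -1.4 -1.1 -1.9 -4.8]
[326.40329817 222.80922933] [326.69349452 226.94671256]
```

View pics/w3a.png

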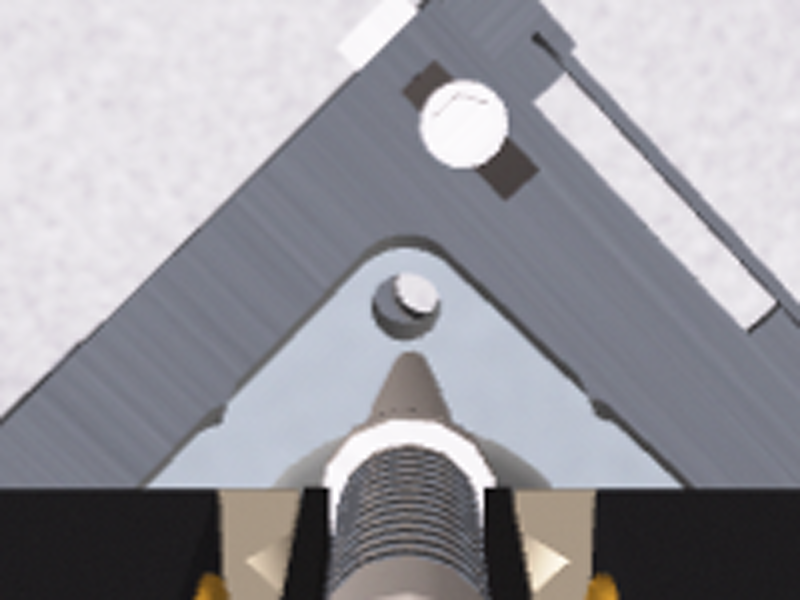

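```bash
python3 - <<'E'
from h import *
st=st_of('w3');c=model('wrist',st)
b=lambda u,v:(220+u/4,150+v/4)
tz=st['tcp_pos'][2]-.0875
print('tip',tz,onz(c,b(410,361),tz),'fl hole',onz(c,b(406,305),.116))
# predicted tip from axis tilt
R=Ro.from_euler('xyz',st['eef_rot'],degrees=True).as_matrix()
print('tip nominal',st['tcp_pos']+R@np.array([0,0,.0875]))
for n,X in [('plate hole top',(.5946,-.1014,.1)),('bot',(.5946,-.1014,.09))]:
    u=proj(c,X);print(n,((u-[220,150])*4).round(0))
E
```

```text
tip 0.16922435814281836 [ 0.59712712 -0.096745    0.16922436] fl hole [ 0.59448057 -0.0965424   0.116     ]
tip nominal [ 0.59743168 -0.09599544  0.16922555]
plate hole top [426. 291.]
bot [425. 282.]
```

>>> carry_out(
  plan=[
    [-0.003, -0.002, -0.012, 0.002, 0.005, -0.017],
    [0, 0, -0.014, 0, 0, 0],
    [0, 0, -0.012, 0, 0, 0],
    [0, 0, -0.003, 0, 0, 0],
  ],
)

```text
time_s: 5.13
tcp_pos: [0.5917, -0.0949, 0.2126]
eef_rot: [-179.9, 0.1, 7.9]
contact_force: [-1.0, 0.4, -2.2]
gripper_width: 0.0189
```

```bash
python3 - <<'E'
from h import *
st,im=snap('wrist','w4'); print(st['time_s'],st['tcp_pos'],st['eef_rot'],st['qd'].round(1),st['contact_force'])
c=model('wrist',st)
b=lambda p:((p-[220,150])*4).round(0)
R=Ro.from_euler('xyz',st['eef_rot'],degrees=True).as_matrix()
print('tip nominal',st['tcp_pos']+R@np.array([0,0,.0875]),b(proj(c,st['tcp_pos']+R@np.array([0,0,.0875]))),b(proj(c,(.5946,-.1014,.1))),b(proj(c,(.5940,-.0966,.116))))
cv2.imwrite('pics/w4a.png',cv2.resize(im[150:300,220:420],None,fx=4,fy=4,interpolation=cv2.INTER_CUBIC))
E
```

```text
5.1333 [ 0.59174086 -0.09492645  0.21255084] [-1.79864700e+02  1.32853829e-01  7.94501324e+00] [ 0.6  0.6 -3.1  0.3  3.9 -1. ] [-1.0197625   0.42086093 -2.15365289]
tip nominal [ 0.59151136 -0.09474985  0.12505132] [406. 359.] [440. 314.] [417. 335.]
```

View pics/w4a.png

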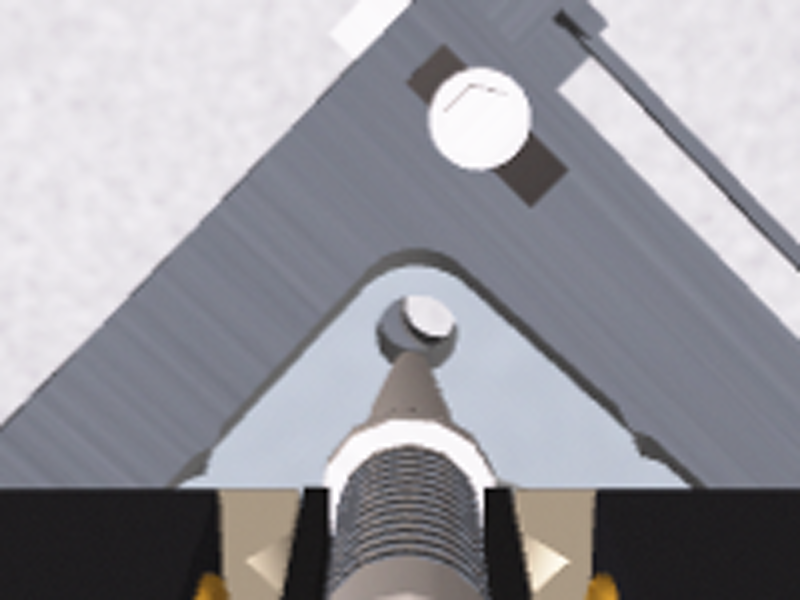

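>>> carry_out(
  plan=[
    [0.003, -0.0035, -0.001, 0, 0, 0],
    [0, 0, -0.001, 0, 0, 0],
  ],
)

```text
time_s: 5.35
tcp_pos: [0.5946, -0.0979, 0.2117]
eef_rot: [-179.9, 0.1, 8.0]
contact_force: [-0.2, -0.1, -1.8]
gripper_width: 0.019
```

>>> carry_out(
  plan=[
    [0, 0, -0.002, 0, 0, 0],
    [0, 0, -0.002, 0, 0, 0],
    [0, 0, -0.002, 0, 0, 0],
    [0, 0, -0.002, 0, 0, 0],
    [0, 0, -0.002, 0, 0, 0],
  ],
)

```text
time_s: 5.77
tcp_pos: [0.5958, -0.0976, 0.204]
eef_rot: [-179.9, -0.2, 8.0]
contact_force: [-0.5, -0.3, -1.7]
gripper_width: 0.0191
```

```bash
python3 - <<'E'
from h import *
st,im=snap('wrist','w5'); print(st['time_s'],st['tcp_pos'],st['eef_rot'],st['qd'].round(1),st['contact_force'])
cv2.imwrite('pics/w5a.png',cv2.resize(im[150:300,220:420],None,fx=4,fy=4,interpolation=cv2.INTER_CUBIC))
E
```

```text
5.7667 [ 0.5957852  -0.09764989  0.20399973] [-179.90039313   -0.22147199    7.96617374] [ 0.   0.9 -2.  -0.   3.3  0. ] [-0.46061671 -0.32037839 -1.72292595]
```

View pics/w5a.png

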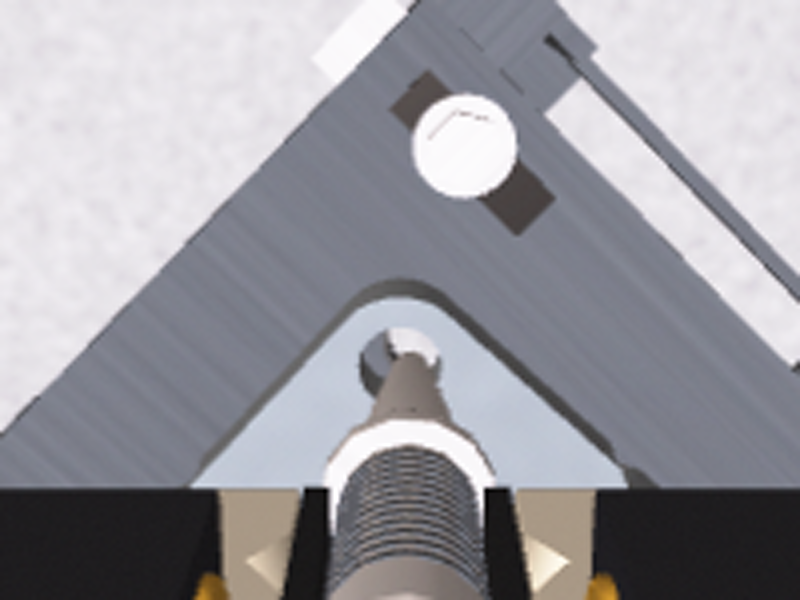

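>>> carry_out(
  plan=[
    [-0.001, -0.0003, -0.0025, 0, 0.003, 0],
    [-0.0002, 0, -0.0025, 0, 0.001, 0],
    [-0.0002, 0, -0.0025, 0, 0.001, 0],
    [-0.0002, 0, -0.0025, 0, 0.001, 0],
  ],
)

```text
time_s: 6.15
tcp_pos: [0.594, -0.098, 0.193]
eef_rot: [-179.8, 0.1, 8.0]
contact_force: [0.4, 0.4, -2.3]
gripper_width: 0.0189
```

>>> carry_out(
  plan=[
    [0.0005, -0.0005, -0.002, 0, 0, 0],
    [0, 0, -0.002, 0, 0.0007, 0],
    [0, 0, -0.002, 0, 0.0007, 0],
    [0, 0, -0.002, 0, 0.0007, 0],
  ],
)

```text
time_s: 6.48
tcp_pos: [0.5949, -0.0983, 0.1839]
eef_rot: [-179.8, 0.3, 8.0]
contact_force: [0.3, 1.4, -2.3]
gripper_width: 0.0191
```

>>> carry_out(
  plan=[
    [0, -0.0008, -0.001, 0, -0.001, 0],
    [0, -0.0008, -0.001, 0, 0, 0],
    [0, -0.0008, -0.001, 0, 0.0, 0],
    [0, -0.0004, -0.001, 0, 0.0, 0],
  ],
)

```text
time_s: 6.82
tcp_pos: [0.596, -0.099, 0.1801]
eef_rot: [-179.7, 0.0, 8.0]
contact_force: [-1.2, 4.8, 1.4]
gripper_width: 0.0193
```

>>> carry_out(
  plan=[
    [-0.001, -0.001, -0.001, 0, 0.001, 0],
    [-0.0003, -0.001, -0.001, 0, 0.001, 0],
    [-0.0003, -0.001, -0.001, 0, 0.0, 0],
    [0, -0.0005, -0.001, 0, 0.0, 0],
  ],
)

```text
time_s: 7.15
tcp_pos: [0.596, -0.0997, 0.1778]
eef_rot: [-179.4, -0.2, 8.0]
contact_force: [-1.0, 4.8, 2.4]
gripper_width: 0.0193
```

>>> carry_out(
  plan=[
    [-0.001, -0.002, -0.001, -0.008, 0.003, 0],
    [-0.0004, -0.002, -0.001, -0.004, 0.002, 0],
    [-0.0004, -0.002, -0.001, -0.004, 0.001, 0],
    [-0.0004, -0.002, -0.001, -0.004, 0.001, 0],
  ],
)

```text
time_s: 7.48
tcp_pos: [0.5964, -0.1046, 0.1761]
eef_rot: [179.7, -0.1, 8.1]
contact_force: [-1.1, 6.8, 2.3]
gripper_width: 0.019
```

>>> carry_out(
  plan=[
    [-0.0015, 0.002, -0.0005, 0.004, 0.001, 0],
    [-0.0004, 0.001, -0.001, 0.001, 0.001, 0],
    [-0.0004, 0, -0.001, 0, 0.001, 0],
  ],
)

```text
time_s: 7.73
tcp_pos: [0.5946, -0.1022, 0.174]
eef_rot: [179.9, -0.0, 8.1]
contact_force: [2.3, -0.4, -0.9]
gripper_width: 0.0196
```

```bash
python3 - <<'E'
from h import *
st,im=snap('wrist','w6'); print(st['time_s'],st['tcp_pos'],st['eef_rot'],st['qd'].round(1),st['contact_force'],st['moment'])
c=model('wrist',st)
print(proj(c,(.5946,-.1014,.116)),proj(c,(.5940,-.0966,.116)),proj(c,(.5338,-.1833,.116)),proj(c,(.5127,-.0406,.116)))
cv2.imwrite('pics/w6a.png',cv2.resize(im[150:300,220:420],None,fx=4,fy=4,interpolation=cv2.INTER_CUBIC))
E
```

```text
7.7333 [ 0.59455123 -0.10217193  0.17402098] [ 1.79892195e+02 -1.34213573e-02  8.13944800e+00] [-0.3  0.4 -0.9  0.3  1.   0.2] [ 2.31086683 -0.35763023 -0.86699569] [-0.01412403 -0.80457718  0.02012824]
[320.38001081 252.13724702] [313.31582274 252.02876252] [418.16743157 343.55833209] [223.80331742 344.70770063]
```

View pics/w6a.png

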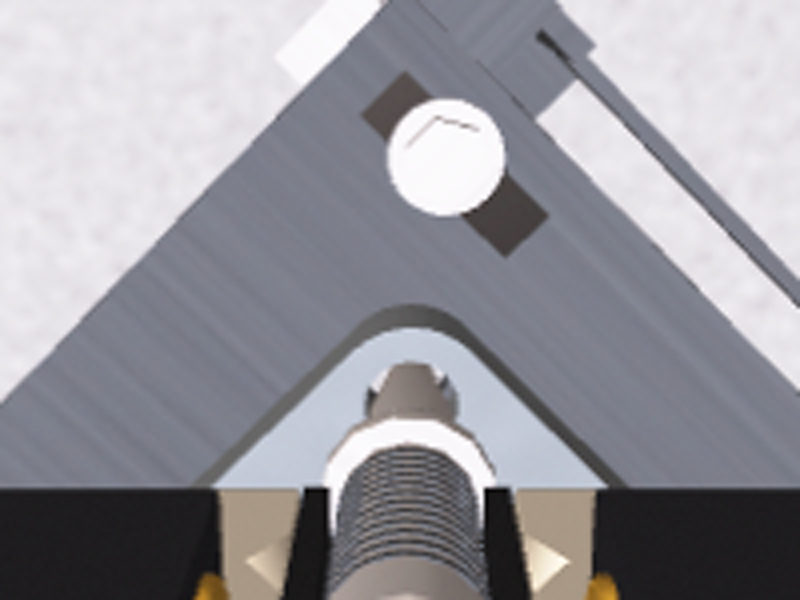

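>>> carry_out(
  plan=[
    [0.0005, 0.001, -0.0015, 0, 0.0, 0],
    [0, 0, -0.002, 0, 0, 0],
    [0, 0, -0.002, 0, 0, 0],
    [0, 0, -0.002, 0, 0, 0],
  ],
)

```text
time_s: 8.12
tcp_pos: [0.5955, -0.1022, 0.166]
eef_rot: [179.8, -0.0, 8.1]
contact_force: [1.4, -0.4, -0.8]
gripper_width: 0.0193
```

>>> carry_out(
  plan=[
    [0, 0.0006, -0.002, 0.002, 0.0, 0],
    [0, 0, -0.002, 0, 0, 0],
    [0, 0, -0.002, 0, 0, 0],
  ],
)

```text
time_s: 8.37
tcp_pos: [0.5957, -0.102, 0.1593]
eef_rot: [179.9, -0.1, 8.1]
contact_force: [1.9, 0.0, -1.0]
gripper_width: 0.0191
```

>>> carry_out(
  plan=[
    [0, 0.0002, -0.002, 0.001, 0.001, 0],
    [0, 0, -0.002, 0, 0, 0],
    [0, 0, -0.002, 0, 0, 0],
  ],
)

```text
time_s: 8.62
tcp_pos: [0.5959, -0.1019, 0.1528]
eef_rot: [180.0, -0.0, 8.1]
contact_force: [1.3, -0.4, 0.1]
gripper_width: 0.0193
```

>>> carry_out(
  plan=[
    [0, 0, -0.0015, 0, 0, 0],
    [0, 0, -0.0015, 0, 0, 0],
    [0, 0, -0.0015, 0, 0, 0],
  ],
)

```text
time_s: 8.87
tcp_pos: [0.5965, -0.1018, 0.1488]
eef_rot: [180.0, -0.1, 8.1]
contact_force: [-1.4, 0.7, 4.9]
gripper_width: 0.019
```

>>> carry_out(
  plan=[
    [-0.0008, 0.0, -0.001, 0, 0.001, 0],
    [-0.0005, 0.0003, -0.0015, 0, 0, 0],
    [-0.0003, 0, -0.0015, 0, 0, 0],
  ],
)

```text
time_s: 9.12
tcp_pos: [0.5961, -0.1017, 0.1462]
eef_rot: [179.9, -0.2, 8.2]
contact_force: [1.3, -0.5, 4.9]
gripper_width: 0.0191
```

>>> carry_out(
  plan=[
    [0, 0.0002, -0.002, 0, 0.002, 0],
    [0, 0.0002, -0.002, 0, 0.001, 0],
    [0, 0, -0.002, 0, 0, 0],
  ],
)

```text
time_s: 9.37
tcp_pos: [0.5964, -0.1018, 0.141]
eef_rot: [179.9, -0.1, 8.2]
contact_force: [-5.4, 3.5, 26.3]
gripper_width: 0.0191
```

```bash
python3 - <<'E'
from h import *
st,im=snap('scene','s7'); print(st['time_s'],st['tcp_pos'],st['contact_force'],st['moment'])
cv2.imwrite('pics/s7a.png',cv2.resize(im[155:285,215:350],None,fx=4,fy=4,interpolation=cv2.INTER_CUBIC))
st,im=snap('wrist','w7');print(st['tcp_pos'],st['contact_force'])
cv2.imwrite('pics/w7a.png',cv2.resize(im[150:300,220:420],None,fx=4,fy=4,interpolation=cv2.INTER_CUBIC))
E
```

```text
9.3667 [ 0.59641663 -0.10176815  0.14102028] [-5.35040988  3.45216044 26.31062473] [1.02295052 2.16414269 0.01512393]
[ 0.59633137 -0.10171834  0.14120213] [-1.26206227 -0.02083398  9.61654266]
```

View pics/s7a.png

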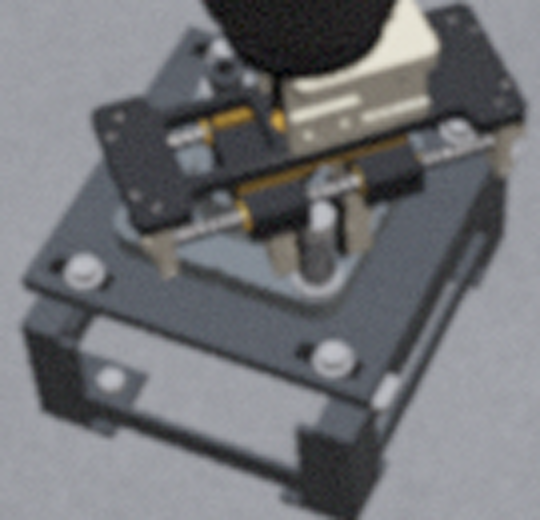

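View pics/w7a.png

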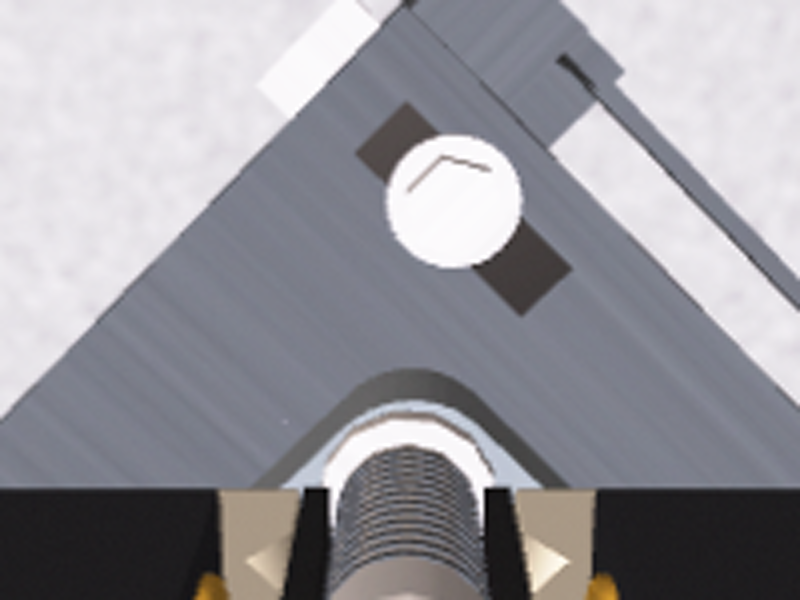

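>>> carry_out(
  plan=[
    [0, 0, 0, 0, 0, 0],
    [0, 0, 0, 0, 0, 0],
    [0, 0, 0, 0, 0, 0],
    [0, 0, 0, 0, 0, 0],
  ],
  fingers=0.1,
)

```text
time_s: 9.8
tcp_pos: [0.5934, -0.1012, 0.1383]
eef_rot: [180.0, 0.2, 8.1]
contact_force: [0.2, -0.3, -0.5]
gripper_width: 0.0378
```

>>> carry_out(
  plan=[
    [0.001, 0, 0.01, 0, 0, 0],
    [0, 0, 0.02, 0, 0, 0],
    [0, 0, 0.03, 0, 0, 0],
    [0, 0, 0.035, 0, 0, 0],
    [-0.03, 0, 0.02, 0, 0, 0],
    [-0.035, 0, 0.01, 0, 0, 0],
    [-0.035, 0.01, 0.01, 0, 0, -0.05],
    [-0.035, 0.01, 0, 0, 0, -0.05],
    [0, 0, 0, 0, 0, 0],
  ],
)

```text
time_s: 10.55
tcp_pos: [0.4518, -0.0815, 0.2774]
eef_rot: [-179.9, 0.9, 2.0]
contact_force: [-0.3, 0.8, -1.1]
gripper_width: 0.0394
```

```bash
python3 - <<'E'
from h import *
st,im=snap('wrist','w8'); print(st['time_s'],st['tcp_pos'],st['eef_rot'],st['qd'].round(1))
E
```

```text
10.55 [ 0.45183346 -0.08151215  0.27736248] [-179.91871844    0.8629065     2.00749123] [-1.   2.1  5.7  2.   0.2  4.6]
```

View pics/w8.png

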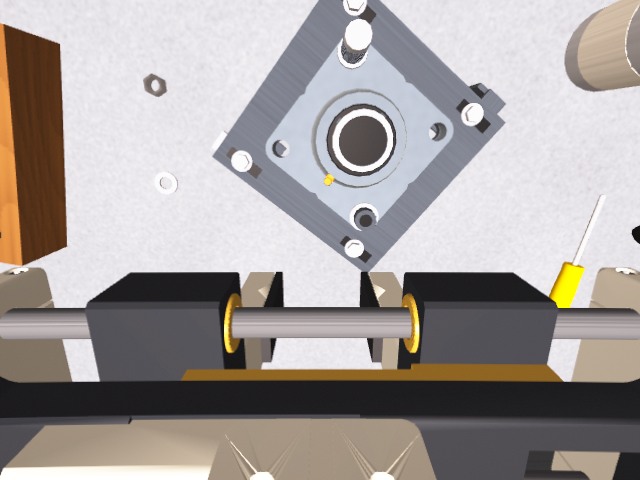

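```bash
python3 - <<'E'
from h import *
im=cv2.imread('pics/w8.png')
cv2.imwrite('pics/w8a.png',cv2.resize(im[0:150,300:500],None,fx=4,fy=4,interpolation=cv2.INTER_CUBIC))
cv2.imwrite('pics/w8b.png',cv2.resize(im[115:265,200:400],None,fx=4,fy=4,interpolation=cv2.INTER_CUBIC))
E
```

```text
(no output)
```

View pics/w8a.png

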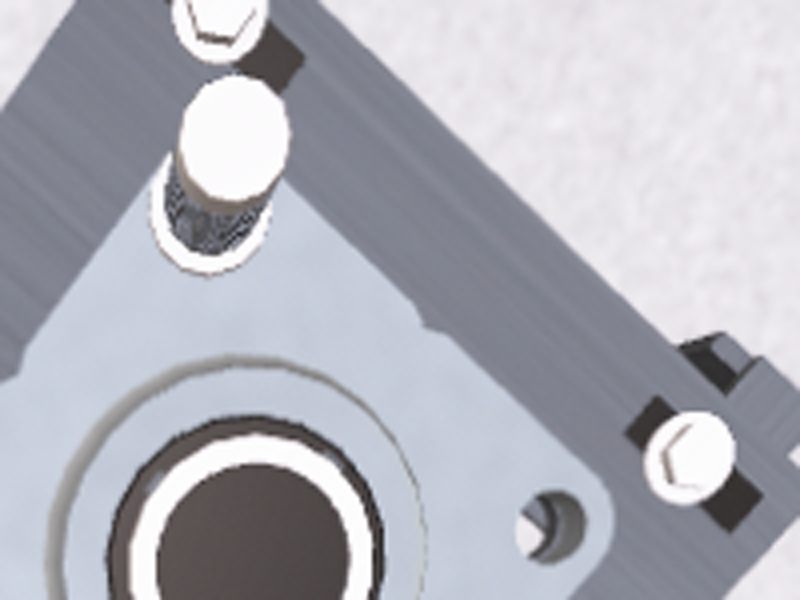

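View pics/w8b.png

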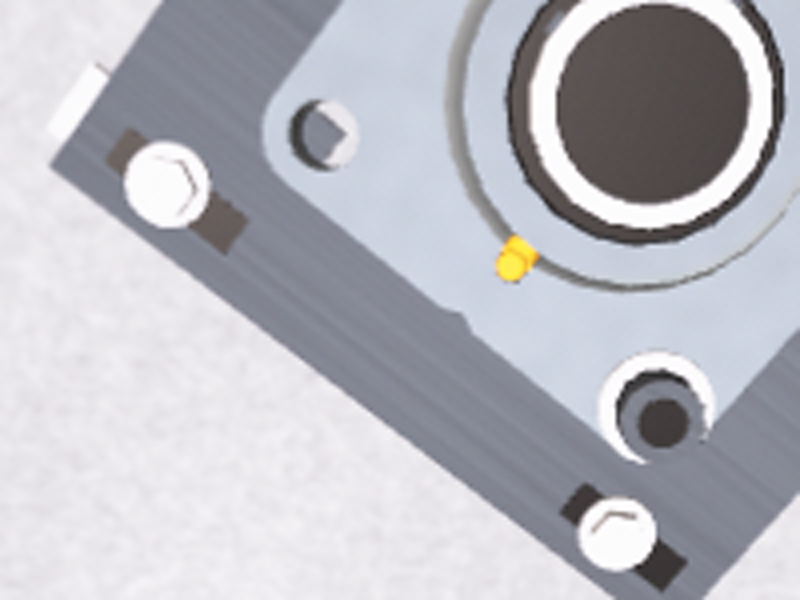

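```bash
python3 - <<'E'
from h import *
st=st_of('w8');c=model('wrist',st)
a=lambda u,v:(300+u/4,v/4)
b=lambda u,v:(200+u/4,115+v/4)
P={}
for n,p,z in [('dtop',a(234,140),.171),('collL',a(150,208),.121),('collR',a(271,213),.121),('sx',a(551,527),.116),('sy',b(324,134),.116),('washer',b(658,406),.1185),('head',b(660,412),.1325),('W',b(52,165),.1)]:
    P[n]=onz(c,p,z);print(n,P[n].round(4))
ang=lambda d:np.degrees(np.arctan2(d[1],d[0]))
print(np.linalg.norm(P['collL']-P['collR']),ang(P['sy']-P['sx'])-135,np.linalg.norm(P['sy']-P['sx']))
print((P['collL']+P['collR'])/2)
E
```

```text
dtop [ 0.5944 -0.102   0.171 ]
collL [ 0.5938 -0.0898  0.121 ]
collR [ 0.5937 -0.1151  0.121 ]
sx [ 0.5333 -0.1841  0.116 ]
sy [ 0.5139 -0.0416  0.116 ]
washer [ 0.4526 -0.1231  0.1185]
head [ 0.4546 -0.1217  0.1325]
W [0.5034 0.0265 0.1   ]
0.025373926965737547 -37.22943109849125 0.1437423694128438
[ 0.59375755 -0.10243902  0.121     ]
```

>>> carry_out(
  plan=[
    [0.008, 0.037, 0, 0, -0.01, -0.022],
    [0.008, 0.038, 0, 0, -0.004, -0.022],
    [0.008, 0.038, 0, 0, 0, -0.022],
    [0.008, 0.038, -0.01, 0, 0, -0.022],
    [0.008, 0.038, -0.015, 0, 0, -0.022],
    [0.008, 0.038, -0.02, 0, 0, -0.022],
    [0.008, 0.038, -0.02, 0, 0, -0.022],
    [0.008, 0.036, -0.02, 0, 0, -0.022],
    [0.005, 0.02, -0.01, 0, 0, -0.022],
    [0, 0, 0, 0, 0, 0],
  ],
  fingers=-0.15,
)

```text
time_s: 11.43
tcp_pos: [0.5258, 0.2445, 0.1896]
eef_rot: [-179.8, -0.7, -9.8]
contact_force: [0.6, -0.4, 0.4]
gripper_width: 0.0504
```

```bash
python3 - <<'E'
from h import *
st=r.get_state(); print(st['joints'].round(1),st['eef_rot'],st['qd'].round(1))
st,im=snap('wrist','w9')
c=model('wrist',st); print(proj(c,(.5252,.2682,.084)))
E
```

```text
[ 44.6  12.8 -15.5   0.5 -61.2  35.4] [-179.81738742   -0.71040263   -9.81542987] [ 0.5  1.   0.1 -0.2 -1.1  2.1]
[293.91899227 240.11998603]
```

View pics/w9.png

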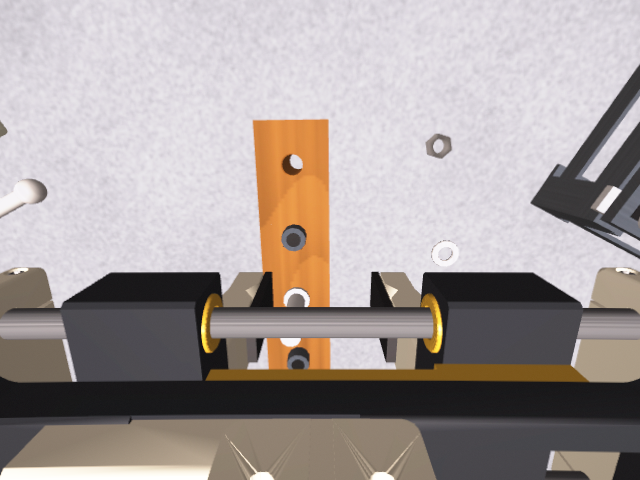

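>>> carry_out(
  plan=[
    [0, 0.018, -0.015, 0, 0.008, 0],
    [0, 0.006, -0.025, 0, 0.004, 0],
    [0, 0, -0.025, 0, 0, 0],
    [0, 0, -0.02, 0, 0, 0],
    [0, 0, -0.008, 0, 0, 0],
  ],
)

```text
time_s: 11.9
tcp_pos: [0.5292, 0.2688, 0.0984]
eef_rot: [-179.7, -0.3, -9.6]
contact_force: [-0.1, 0.1, -0.0]
gripper_width: 0.0503
```

>>> carry_out(
  plan=[
    [-0.003, -0.0005, -0.012, 0, 0.004, 0],
    [0, 0, -0.01, 0, 0, 0],
    [0, 0, -0.003, 0, 0, 0],
  ],
)

```text
time_s: 12.15
tcp_pos: [0.5268, 0.2669, 0.0722]
eef_rot: [-179.8, -0.0, -9.6]
contact_force: [0.1, -0.6, -0.4]
gripper_width: 0.0507
```

>>> carry_out(
  plan=[
    [0, 0.001, 0, 0, 0, 0],
    [0, 0, 0, 0, 0, 0],
    [0, 0, -0.0003, 0, 0, 0],
    [0, 0, -0.0003, 0, 0, 0],
    [0, 0, 0, 0, 0, 0],
    [0, 0, 0, 0, 0, 0],
  ],
  fingers=1,
  force=40,
)

```text
time_s: 12.65
tcp_pos: [0.5286, 0.2687, 0.0748]
eef_rot: [-179.6, -0.2, -9.6]
contact_force: [0.2, 0.6, -0.6]
gripper_width: 0.0195
```

>>> carry_out(
  plan=[
    [0, 0, 0.01, 0, 0, 0],
    [0, 0, 0.02, 0, 0, 0],
    [0, 0, 0.03, 0, 0, 0],
    [0, 0, 0.035, 0, 0, 0],
    [0, -0.01, 0.035, 0, 0, 0],
    [0, -0.03, 0.02, 0, 0, -0.05],
    [0, -0.038, 0.005, 0, 0, -0.1],
    [0, -0.038, 0, 0, 0, -0.11],
    [0, -0.038, 0, 0, 0, -0.11],
  ],
)

```text
time_s: 13.4
tcp_pos: [0.528, 0.115, 0.2442]
eef_rot: [-179.3, -0.4, -30.9]
contact_force: [1.1, -0.5, -0.8]
gripper_width: 0.0193
```

>>> carry_out(
  plan=[
    [-0.002, -0.018, 0, 0, 0.003, -0.111],
    [-0.002, -0.018, 0, 0, 0, -0.111],
    [-0.002, -0.018, 0, 0, 0, -0.111],
    [-0.002, -0.018, -0.004, 0, 0, -0.111],
    [-0.002, -0.018, -0.008, 0, 0, -0.111],
    [-0.002, -0.018, -0.01, 0, 0, -0.111],
    [-0.002, -0.018, -0.01, 0, 0, -0.111],
    [0, -0.018, -0.01, 0, 0, -0.1],
    [0, -0.006, 0, 0, 0, 0],
  ],
)

```text
time_s: 14.15
tcp_pos: [0.5113, -0.0479, 0.213]
eef_rot: [-178.6, -0.4, -84.3]
contact_force: [-0.3, 0.5, 0.2]
gripper_width: 0.0192
```

```bash
cat > look.py <<'E'
import sys
from h import *
n=sys.argv[1]; hole=eval(sys.argv[2]); off=float(sys.argv[3])
st,im=snap('wrist',n); print(st['time_s'],st['tcp_pos'].round(4),st['eef_rot'].round(2),st['qd'].round(1),st['contact_force'].round(1),'w',st['gripper_width'],st['joints'].round(0))
c=model('wrist',st);R=Ro.from_euler('xyz',st['eef_rot'],degrees=True).as_matrix()
tip=st['tcp_pos']+R@np.array([0,0,off]);b=lambda p:((p-[220,150])*4).round(0)
print('tip nom',tip.round(4),b(proj(c,tip)),'hole px',b(proj(c,hole)))
cv2.imwrite(f'pics/{n}a.png',cv2.resize(im[150:300,220:420],None,fx=4,fy=4,interpolation=cv2.INTER_CUBIC))
E
python3 look.py w10 "(.5133,-.0412,.116)" .0498
```

```text
14.15 [ 0.5113 -0.0479  0.213 ] [-178.62   -0.41  -84.27] [-8.2 -1.3  2.4  0.  -2.  13.9] [-0.3  0.5  0.2] w 0.019177640404294472 [ 17.   5. -22.   1. -62. -12.]
tip nom [ 0.5125 -0.0482  0.1633] [407. 423.] hole px [404. 378.]
```

View pics/w10a.png

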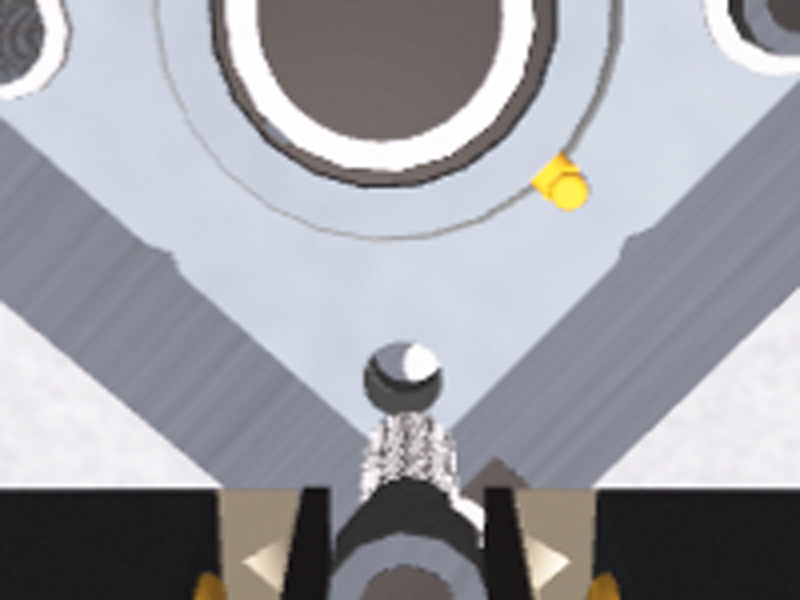

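```bash
cat > need.py <<'E'
import sys
from h import *
x,y,z,yaw=map(float,sys.argv[1:5])
st=r.get_state();R=Ro.from_euler('xyz',st['eef_rot'],degrees=True);G=Ro.from_euler('xyz',[180,0,yaw],degrees=True)
print(st['time_s'],st['tcp_pos'].round(4),st['contact_force'].round(1),'need',(np.array([x,y,z])-st['tcp_pos']).round(4),(G*R.inv()).as_rotvec().round(4))
E
python3 need.py .5137 -.0441 .178 -83
```

```text
14.2 [ 0.5119 -0.0481  0.2142] [-0.2 -1.   0.1] need [ 0.0018  0.004  -0.0362] [0.0046 0.026  0.0168]
```

>>> carry_out(
  plan=[
    [0.0015, 0.0035, -0.01, 0.004, 0.02, 0.015],
    [0, 0, -0.012, 0, 0.004, 0],
    [0, 0, -0.01, 0, 0, 0],
    [0, 0, -0.002, 0, 0, 0],
    [0, 0, 0, 0, 0, 0],
  ],
)

```text
time_s: 14.62
tcp_pos: [0.5149, -0.0423, 0.1794]
eef_rot: [-179.8, 0.0, -82.5]
contact_force: [-0.7, -0.3, -0.5]
gripper_width: 0.0196
```

```bash
python3 look.py w11 "(.5133,-.0412,.116)" .0498; python3 need.py .5137 -.0441 .17 -83
```

```text
14.6167 [ 0.5149 -0.0423  0.1794] [-1.7983e+02  4.0000e-02 -8.2470e+01] [ 0.6  1.  -0.7 -0.3  0.5  0.4] [-0.7 -0.3 -0.5] w 0.019581095809696 [ 17.   8. -23.  -0. -59. -10.]
tip nom [ 0.5151 -0.0423  0.1296] [407. 423.] hole px [416. 404.]
14.6667 [ 0.5148 -0.0424  0.1794] [ 0.   0.  -1.1] need [-0.0011 -0.0017 -0.0094] [-0.001   0.0026 -0.0091]
```

View pics/w11a.png

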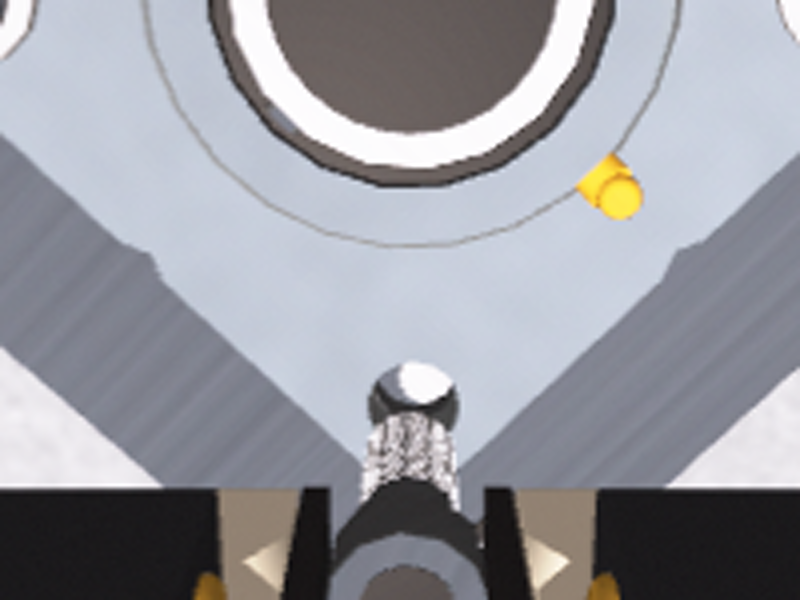

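>>> carry_out(
  plan=[
    [-0.001, -0.0017, -0.003, 0, 0.002, -0.008],
    [0, 0, -0.003, 0, 0, 0],
    [0, 0, -0.002, 0, 0, 0],
  ],
)

```text
time_s: 14.92
tcp_pos: [0.5144, -0.0433, 0.1715]
eef_rot: [-179.9, 0.0, -82.9]
contact_force: [0.1, 0.6, -0.8]
gripper_width: 0.0194
```

```bash
python3 look.py w12 "(.5133,-.0412,.116)" .0498; python3 need.py .5137 -.0441 .16 -83
```

```text
14.9167 [ 0.5144 -0.0433  0.1715] [-1.799e+02  5.000e-02 -8.285e+01] [ 0.1  1.3 -2.  -0.   3.1 -0.1] [ 0.1  0.6 -0.8] w 0.019404878684807815 [ 17.   8. -24.  -0. -58. -10.]
tip nom [ 0.5144 -0.0432  0.1217] [407. 423.] hole px [412. 424.]
14.9667 [ 0.5141 -0.0433  0.1711] [-0.6  0.4 -0.4] need [-0.0004 -0.0008 -0.0111] [-0.001   0.0011 -0.0024]
```

View pics/w12a.png

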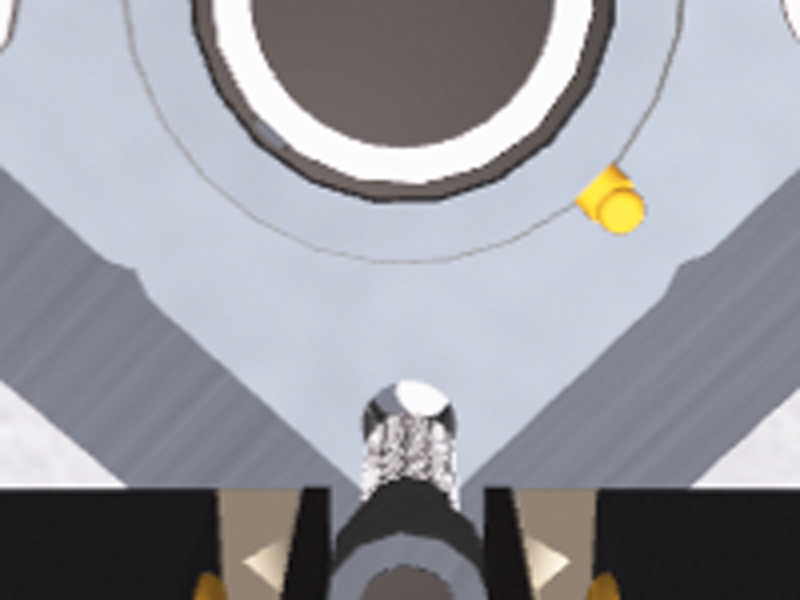

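>>> carry_out(
  plan=[
    [-0.0004, -0.0007, -0.002, 0, 0.001, 0],
    [0, 0, -0.002, 0, 0, 0],
    [0, 0, -0.002, 0, 0, 0],
    [0, 0, -0.002, 0, 0, 0],
  ],
)

```text
time_s: 15.3
tcp_pos: [0.514, -0.0441, 0.1632]
eef_rot: [-179.9, 0.1, -82.9]
contact_force: [-0.2, 0.6, -0.5]
gripper_width: 0.0196
```

```bash
python3 need.py .5137 -.0441 .15 -83
```

```text
15.3 [ 0.514  -0.0441  0.1632] [-0.2  0.6 -0.5] need [-0.0003 -0.     -0.0132] [-0.0013  0.0015 -0.0026]
```

>>> carry_out(
  plan=[
    [-0.0002, -0.0002, -0.002, 0, 0.001, 0],
    [0, 0, -0.002, 0, 0, 0],
    [0, 0, -0.002, 0, 0, 0],
    [0, 0, -0.002, 0, 0, 0],
  ],
)

```text
time_s: 15.63
tcp_pos: [0.5138, -0.0444, 0.1544]
eef_rot: [-180.0, 0.1, -82.9]
contact_force: [0.5, -0.4, -0.6]
gripper_width: 0.0191
```

>>> carry_out(
  plan=[
    [0, 0.0002, -0.002, 0, 0, 0],
    [0, 0, -0.002, 0, 0, 0],
    [0, 0, -0.002, 0, 0, 0],
  ],
)

```text
time_s: 15.88
tcp_pos: [0.5138, -0.0442, 0.1477]
eef_rot: [-180.0, 0.1, -82.9]
contact_force: [0.1, -0.1, -0.4]
gripper_width: 0.0191
```

>>> carry_out(
  plan=[
    [0, 0, -0.002, 0, 0, 0],
    [0, 0, -0.002, 0, 0, 0],
    [0, 0, -0.002, 0, 0, 0],
  ],
)

```text
time_s: 16.13
tcp_pos: [0.5138, -0.0442, 0.141]
eef_rot: [-180.0, 0.1, -82.9]
contact_force: [-0.0, 0.3, 0.1]
gripper_width: 0.0194
```

>>> carry_out(
  plan=[
    [0, 0, -0.002, 0, 0, 0],
    [0, 0, -0.002, 0, 0, 0],
    [0, 0, -0.002, 0, 0, 0],
    [0, 0, -0.002, 0, 0, 0],
    [0, 0, -0.002, 0, 0, 0],
    [0, 0, -0.002, 0, 0, 0],
  ],
)

```text
time_s: 16.63
tcp_pos: [0.5139, -0.0442, 0.1277]
eef_rot: [-180.0, 0.1, -82.9]
contact_force: [-0.9, -0.9, -1.1]
gripper_width: 0.0196
```

>>> carry_out(
  plan=[
    [0, 0, -0.002, 0, 0, 0],
    [0, 0, -0.0015, 0, 0, 0],
    [0, 0, -0.0015, 0, 0, 0],
    [0, 0, -0.001, 0, 0, 0],
  ],
)

```text
time_s: 16.97
tcp_pos: [0.5137, -0.0442, 0.1207]
eef_rot: [-180.0, 0.1, -82.9]
contact_force: [-0.9, -0.3, -0.1]
gripper_width: 0.0192
```

>>> carry_out(
  plan=[
    [0, 0, -0.0012, 0, 0, 0],
    [0, 0, -0.001, 0, 0, 0],
  ],
)

```text
time_s: 17.13
tcp_pos: [0.5139, -0.0443, 0.12]
eef_rot: [-180.0, 0.0, -82.8]
contact_force: [-6.6, 2.4, 16.6]
gripper_width: 0.0194
```

Contact at the expected height (head seated, ~17 N). Release and rise.

>>> carry_out(
  plan=[
    [0, 0, 0.0003, 0, 0, 0],
    [0, 0, 0, 0, 0, 0],
    [0, 0, 0, 0, 0, 0],
    [0, 0, 0, 0, 0, 0],
  ],
  fingers=0.2,
)

```text
time_s: 17.47
tcp_pos: [0.5146, -0.0441, 0.1213]
eef_rot: [-179.8, 0.0, -82.8]
contact_force: [0.8, 0.4, 0.7]
gripper_width: 0.0342
```

>>> carry_out(
  plan=[
    [0, 0, 0.01, 0, 0, 0],
    [0, 0, 0.02, 0, 0, 0],
    [0, 0, 0.03, 0, 0, 0],
    [0, 0, 0.035, 0, 0, 0.03],
    [-0.01, 0.025, 0.01, 0, 0, 0.06],
    [-0.01, 0.035, 0, 0, 0, 0.11],
    [-0.01, 0.038, 0, 0, 0, 0.11],
    [-0.01, 0.038, 0, 0, 0, 0.11],
    [-0.01, 0.038, 0, 0, 0, 0.11],
    [-0.01, 0.038, 0, 0, 0, 0.11],
  ],
  fingers=-0.15,
)

```text
time_s: 18.3
tcp_pos: [0.4518, 0.1688, 0.2379]
eef_rot: [-179.7, -0.2, -45.4]
contact_force: [1.5, -0.0, -0.6]
gripper_width: 0.0505
```

>>> carry_out(
  plan=[
    [-0.008, 0.02, 0, 0, 0, 0.105],
    [-0.008, 0.02, 0, 0, 0, 0.105],
    [-0.008, 0.02, -0.005, 0, 0, 0.105],
    [-0.008, 0.02, -0.01, 0, 0, 0.105],
    [-0.006, 0.018, -0.01, 0, 0, 0.105],
    [-0.003, 0.008, -0.01, 0, 0, 0.07],
    [0, 0, 0, 0, 0, 0],
  ],
)

```text
time_s: 18.88
tcp_pos: [0.4069, 0.2877, 0.2087]
eef_rot: [-179.2, -0.4, -8.7]
contact_force: [-0.7, 0.6, -0.4]
gripper_width: 0.0505
```

```bash
python3 look.py w13 "(.408,.2875,.084)" .0498; python3 need.py .408 .2875 .073 -9.4
```

```text
18.8833 [0.4069 0.2877 0.2087] [-179.19   -0.37   -8.65] [ 0.7 -1.2  1.9  0.8 -2.1 -3.2] [-0.7  0.6 -0.4] w 0.050549273157123376 [ 58.   4. -23.   0. -62.  23.]
tip nom [0.4073 0.2884 0.1589] [407. 425.] hole px [415. 307.]
18.9333 [0.4075 0.2875 0.2097] [-0.3 -0.6  0.9] need [ 0.0005  0.     -0.1367] [-0.0133  0.0096 -0.0093]
```

View pics/w13.png

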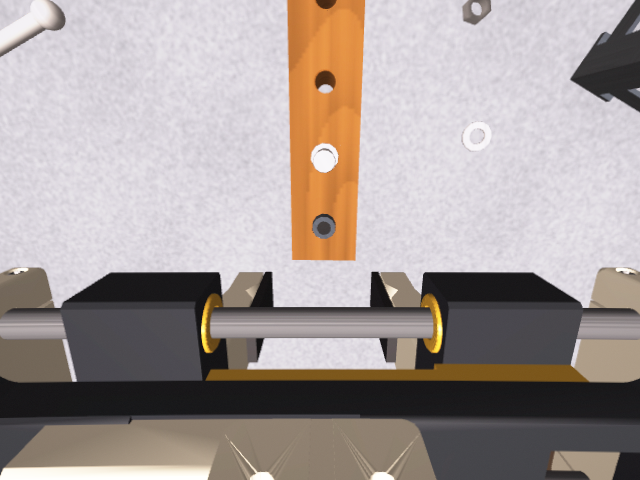

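>>> carry_out(
  plan=[
    [0, 0, -0.02, -0.01, 0.007, -0.007],
    [0, 0, -0.03, -0.003, 0.002, 0],
    [0, 0, -0.03, 0, 0, 0],
    [0, 0, -0.02, 0, 0, 0],
    [0, 0, -0.008, 0, 0, 0],
  ],
)

```text
time_s: 19.35
tcp_pos: [0.4115, 0.2885, 0.1067]
eef_rot: [-179.4, -0.4, -10.0]
contact_force: [-0.4, -0.8, 0.1]
gripper_width: 0.0508
```

```bash
python3 need.py .408 .2875 .073 -9.4
```

```text
19.35 [0.4115 0.2885 0.1067] [-0.4 -0.8  0.1] need [-0.0035 -0.001  -0.0337] [-0.0093  0.0095  0.0098]
```

>>> carry_out(
  plan=[
    [-0.0035, -0.001, -0.015, -0.008, 0.008, 0.008],
    [0, 0, -0.012, 0, 0.001, 0],
    [0, 0, -0.004, 0, 0, 0],
  ],
)

```text
time_s: 19.6
tcp_pos: [0.4096, 0.2866, 0.0765]
eef_rot: [-179.9, -0.1, -9.9]
contact_force: [0.4, 0.1, 0.7]
gripper_width: 0.0504
```

```bash
python3 need.py .408 .2875 .073 -9.4
```

```text
19.6 [0.4096 0.2866 0.0765] [0.4 0.1 0.7] need [-0.0016  0.0009 -0.0035] [-0.0012  0.0015  0.0083]
```

>>> carry_out(
  plan=[
    [-0.0018, 0.0008, -0.002, 0, 0.001, 0.006],
    [-0.0002, 0, -0.0005, 0, 0.0005, 0],
    [-0.0002, 0, -0.0003, 0, 0.0005, 0],
    [-0.0002, 0, -0.0003, 0, 0, 0],
    [0, 0, -0.0003, 0, 0, 0],
    [0, 0, 0, 0, 0, 0],
    [0, 0, 0, 0, 0, 0],
  ],
  fingers=1,
)

```text
time_s: 20.18
tcp_pos: [0.4094, 0.2887, 0.0777]
eef_rot: [-179.7, -0.1, -9.7]
contact_force: [-0.1, -0.7, -0.6]
gripper_width: 0.0192
```

>>> carry_out(
  plan=[
    [0, 0, 0.01, 0, 0, 0],
    [0, 0, 0.02, 0, 0, 0],
    [0, 0, 0.03, 0, 0, 0],
    [0, 0, 0.035, 0, 0, 0],
    [0.002, -0.01, 0.035, 0, 0, 0],
    [0.008, -0.03, 0.025, 0, 0, -0.05],
    [0.01, -0.036, 0.01, 0, 0, -0.1],
    [0.01, -0.036, 0, 0, 0, -0.1],
    [0.01, -0.037, 0, 0, 0, -0.1],
    [0.01, -0.037, 0, 0, 0, -0.1],
    [0.01, -0.037, 0, 0, 0, -0.1],
  ],
)

```text
time_s: 21.1
tcp_pos: [0.4685, 0.0612, 0.2535]
eef_rot: [-179.4, -0.2, -41.8]
contact_force: [1.1, -0.2, -1.0]
gripper_width: 0.0191
```

```bash
python3 need.py .535 -.182 .24 -82
```

```text
21.1 [0.4685 0.0612 0.2535] [ 1.1 -0.2 -1. ] need [ 0.0665 -0.2432 -0.0135] [-0.0018  0.0118 -0.7025]
```

>>> carry_out(
  plan=[
    [0.0095, -0.036, 0, 0, 0.004, -0.1],
    [0.0095, -0.036, 0, 0, 0.002, -0.1],
    [0.0095, -0.036, 0, 0, 0, -0.1],
    [0.0095, -0.036, 0, 0, 0, -0.1],
    [0.0095, -0.036, 0, 0, 0, -0.1],
    [0.0085, -0.032, 0, 0, 0, -0.1],
    [0.004, -0.01, -0.01, 0, 0, -0.04],
    [0, 0, -0.008, 0, 0, 0],
  ],
)

```text
time_s: 21.77
tcp_pos: [0.5297, -0.1788, 0.2382]
eef_rot: [-179.2, -0.1, -80.9]
contact_force: [-1.6, 0.2, -1.7]
gripper_width: 0.0195
```

```bash
python3 look.py w14 "(.5335,-.1838,.116)" .0527; python3 need.py .5335 -.1852 .18 -82
```

```text
21.7667 [ 0.5297 -0.1788  0.2382] [-1.7925e+02 -1.1000e-01 -8.0940e+01] [-1.6  3.3 -7.9  0.3 11.8  0.8] [-1.6  0.2 -1.7] w 0.019455491783442233 [  1.   9. -14.   0. -67.   8.]
tip nom [ 0.5304 -0.1788  0.1855] [407. 418.] hole px [400. 287.]
21.8167 [ 0.5287 -0.1778  0.2366] [-1.1  0.4 -2.9] need [ 0.0048 -0.0074 -0.0566] [-0.0007  0.0111 -0.021 ]
```

View pics/w14a.png

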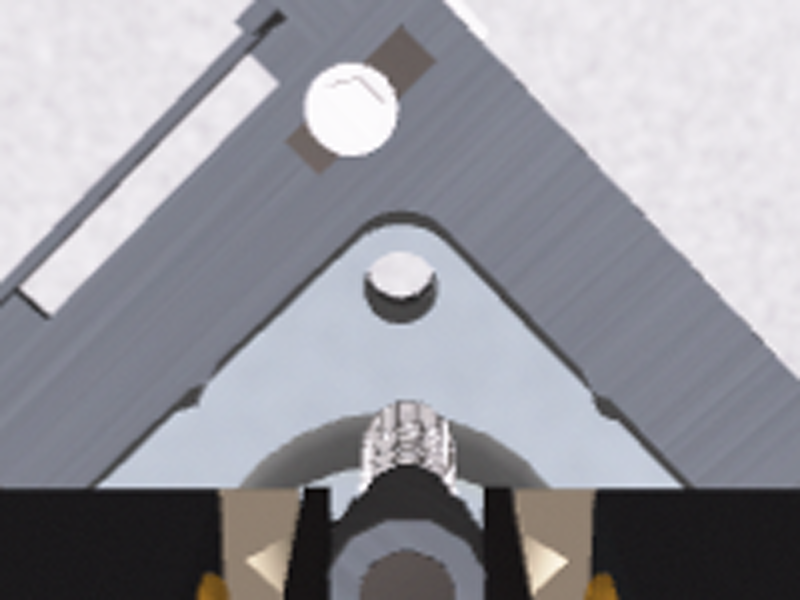

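>>> carry_out(
  plan=[
    [0.0045, -0.007, -0.01, 0, 0.008, -0.018],
    [0, 0, -0.018, 0, 0.002, 0],
    [0, 0, -0.015, 0, 0, 0],
    [0, 0, -0.005, 0, 0, 0],
    [0, 0, 0, 0, 0, 0],
  ],
)

```text
time_s: 22.23
tcp_pos: [0.5315, -0.1807, 0.1864]
eef_rot: [180.0, 0.1, -81.3]
contact_force: [-0.1, -0.3, -0.8]
gripper_width: 0.0191
```

```bash
python3 look.py w15 "(.5335,-.1838,.116)" .0527; python3 need.py .5338 -.1858 .173 -82
```

```text
22.2333 [ 0.5315 -0.1807  0.1864] [ 1.7997e+02  1.1000e-01 -8.1290e+01] [ 1.2 -0.4 -0.6 -0.1 -0.4  0.3] [-0.1 -0.3 -0.8] w 0.019085484456622854 [  1.  12. -17.  -0. -61.   8.]
tip nom [ 0.5315 -0.1806  0.1337] [407. 418.] hole px [398. 366.]
22.2833 [ 0.5317 -0.1807  0.187 ] [-1.  -0.4 -0.8] need [ 0.0021 -0.0051 -0.014 ] [-0.0017 -0.0002 -0.0125]
```

View pics/w15a.png

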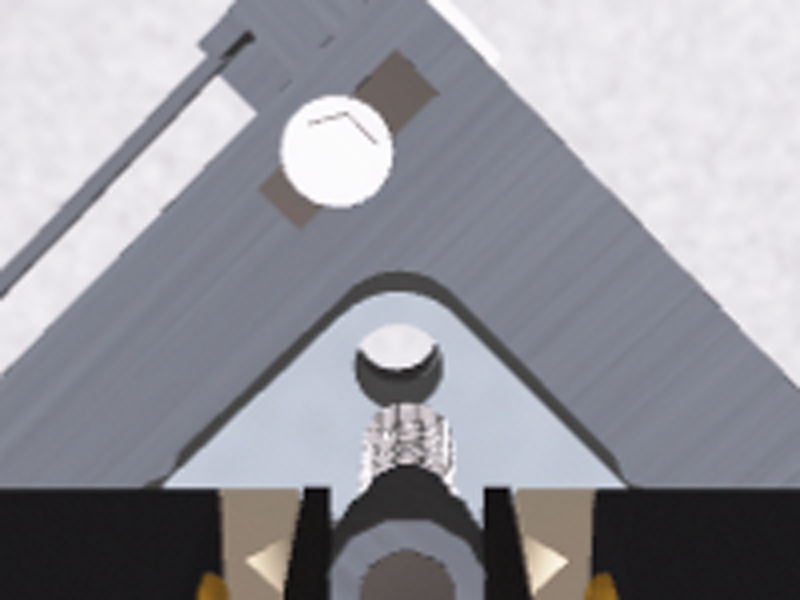

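>>> carry_out(
  plan=[
    [0.0018, -0.005, -0.003, -0.001, 0, -0.011],
    [0, 0, -0.004, 0, 0, 0],
    [0, 0, -0.003, 0, 0, 0],
    [0, 0, -0.001, 0, 0, 0],
  ],
)

```text
time_s: 22.62
tcp_pos: [0.5354, -0.1847, 0.1786]
eef_rot: [-179.7, -0.0, -81.7]
contact_force: [0.2, 0.4, -0.8]
gripper_width: 0.0189
```

```bash
python3 look.py w16 "(.5335,-.1838,.116)" .0527; python3 need.py .5338 -.1858 .165 -82
```

```text
22.6167 [ 0.5354 -0.1847  0.1786] [-1.7972e+02 -4.0000e-02 -8.1740e+01] [ 0.1  0.3 -0.6  0.1  1.3  0. ] [ 0.2  0.4 -0.8] w 0.018937240554733822 [  1.  12. -17.   0. -60.   7.]
tip nom [ 0.5357 -0.1847  0.1259] [407. 418.] hole px [418. 405.]
22.6667 [ 0.5354 -0.1847  0.1786] [-0.5  0.1 -0.1] need [-0.0016 -0.0011 -0.0136] [ 0.      0.0048 -0.0044]
```

View pics/w16a.png

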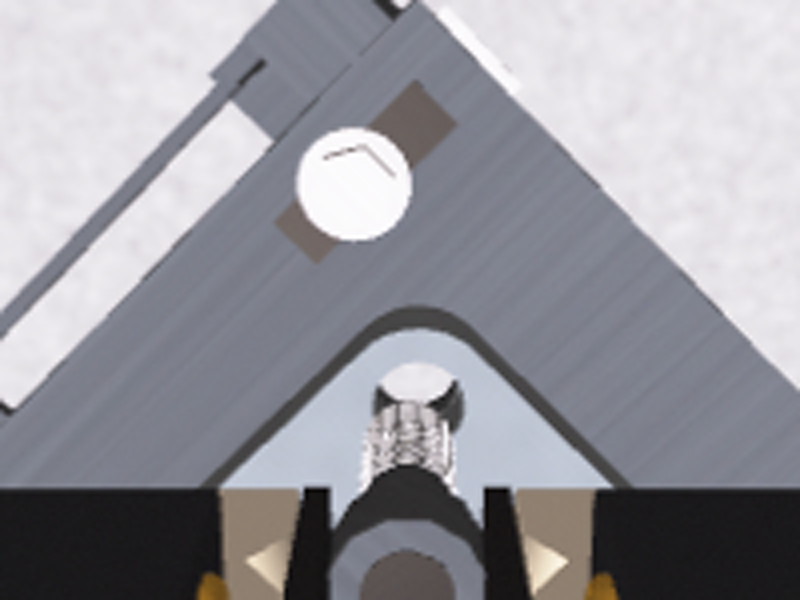

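>>> carry_out(
  plan=[
    [-0.0016, -0.001, -0.002, 0, 0.004, -0.004],
    [0, 0, -0.002, 0, 0, 0],
    [0, 0, -0.002, 0, 0, 0],
    [0, 0, -0.001, 0, 0, 0],
  ],
)

```text
time_s: 23.0
tcp_pos: [0.5339, -0.1861, 0.1719]
eef_rot: [-179.9, -0.0, -82.0]
contact_force: [0.3, 0.7, -1.8]
gripper_width: 0.0191
```

```bash
python3 look.py w17 "(.5335,-.1838,.116)" .0527; python3 need.py .5338 -.1858 .16 -82
```

```text
23.0 [ 0.5339 -0.1861  0.1719] [-1.799e+02 -2.000e-02 -8.201e+01] [-0.1  0.6 -0.9  0.   1.6  0.1] [ 0.3  0.7 -1.8] w 0.019127680978210194 [  1.  13. -18.   0. -59.   7.]
tip nom [ 0.534  -0.1861  0.1192] [407. 418.] hole px [408. 424.]
23.05 [ 0.5339 -0.186   0.1717] [ 0.  -0.1 -1.3] need [-0.0001  0.0002 -0.0117] [0.0001 0.0016 0.0002]
```

View pics/w17a.png

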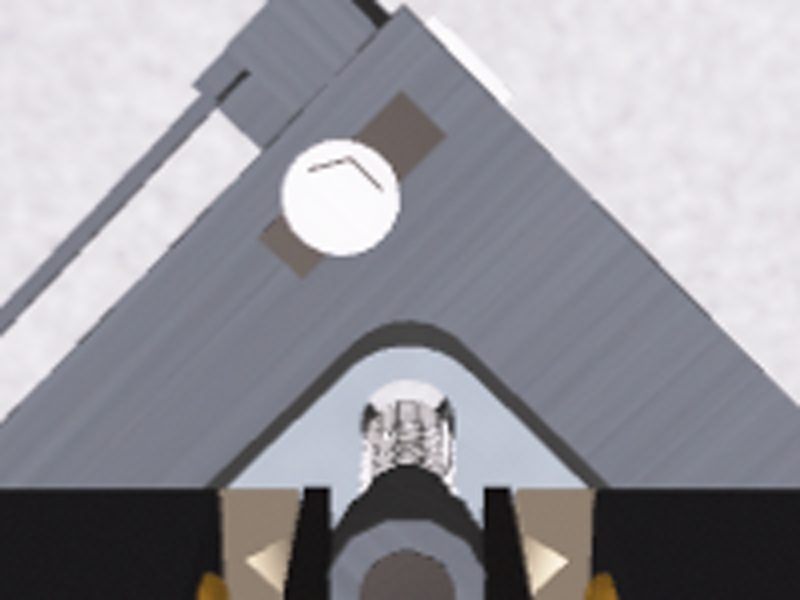

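>>> carry_out(
  plan=[
    [0, 0, -0.002, 0, 0.001, 0],
    [0, 0, -0.002, 0, 0, 0],
    [0, 0, -0.002, 0, 0, 0],
    [0, 0, -0.002, 0, 0, 0],
  ],
)

```text
time_s: 23.38
tcp_pos: [0.5341, -0.1861, 0.1633]
eef_rot: [-179.9, -0.0, -82.0]
contact_force: [-0.8, -0.7, -1.2]
gripper_width: 0.0191
```

```bash
python3 need.py .5338 -.1858 .15 -82
```

```text
23.3833 [ 0.5341 -0.1861  0.1633] [-0.8 -0.7 -1.2] need [-0.0003  0.0003 -0.0133] [0.0002 0.0011 0.0002]
```

>>> carry_out(
  plan=[
    [-0.0002, 0.0001, -0.002, 0, 0.0005, 0],
    [0, 0, -0.002, 0, 0, 0],
    [0, 0, -0.002, 0, 0, 0],
    [0, 0, -0.002, 0, 0, 0],
  ],
)

```text
time_s: 23.72
tcp_pos: [0.5338, -0.186, 0.1543]
eef_rot: [-180.0, -0.0, -82.0]
contact_force: [-0.2, -0.3, -0.5]
gripper_width: 0.0189
```

>>> carry_out(
  plan=[
    [0, 0, -0.002, 0, 0, 0],
    [0, 0, -0.0015, 0, 0, 0],
    [0, 0, -0.0015, 0, 0, 0],
  ],
)

```text
time_s: 23.97
tcp_pos: [0.5337, -0.186, 0.1485]
eef_rot: [180.0, -0.0, -82.0]
contact_force: [-0.8, 0.2, -0.5]
gripper_width: 0.0187
```

>>> carry_out(
  plan=[
    [0, 0, -0.0015, 0, 0, 0],
    [0, 0, -0.0015, 0, 0, 0],
    [0, 0, -0.0015, 0, 0, 0],
  ],
)

```text
time_s: 24.22
tcp_pos: [0.5337, -0.186, 0.1435]
eef_rot: [180.0, -0.0, -82.0]
contact_force: [0.6, 0.2, -0.8]
gripper_width: 0.0189
```

>>> carry_out(
  plan=[
    [0, 0, -0.002, 0, 0, 0],
    [0, 0, -0.002, 0, 0, 0],
    [0, 0, -0.002, 0, 0, 0],
    [0, 0, -0.002, 0, 0, 0],
    [0, 0, -0.002, 0, 0, 0],
    [0, 0, -0.002, 0, 0, 0],
  ],
)

```text
time_s: 24.72
tcp_pos: [0.5339, -0.186, 0.1304]
eef_rot: [-180.0, -0.0, -82.0]
contact_force: [0.1, 0.6, -0.3]
gripper_width: 0.0193
```

>>> carry_out(
  plan=[
    [0, 0, -0.0015, 0, 0, 0],
    [0, 0, -0.0015, 0, 0, 0],
    [0, 0, -0.001, 0, 0, 0],
  ],
)

```text
time_s: 24.97
tcp_pos: [0.5337, -0.186, 0.1256]
eef_rot: [180.0, -0.0, -82.0]
contact_force: [-0.2, -0.8, -0.2]
gripper_width: 0.0189
```

>>> carry_out(
  plan=[
    [0, 0, -0.0015, 0, 0, 0],
    [0, 0, -0.0012, 0, 0, 0],
  ],
)

```text
time_s: 25.13
tcp_pos: [0.5338, -0.186, 0.1227]
eef_rot: [180.0, -0.0, -82.0]
contact_force: [-2.1, 2.1, 7.8]
gripper_width: 0.019
```

>>> carry_out(
  plan=[
    [0, 0, -0.0012, 0, 0, 0],
    [0, 0, 0, 0, 0, 0],
  ],
)

```text
time_s: 25.3
tcp_pos: [0.534, -0.1861, 0.123]
eef_rot: [-180.0, -0.1, -82.0]
contact_force: [-0.2, -1.1, 0.1]
gripper_width: 0.0188
```

>>> carry_out(
  plan=[
    [0, 0, 0, 0, 0, 0],
    [0, 0, 0, 0, 0, 0],
    [0, 0, 0, 0, 0, 0],
    [0, 0, 0, 0, 0, 0],
  ],
  fingers=0.2,
)

```text
time_s: 25.63
tcp_pos: [0.5345, -0.1862, 0.1235]
eef_rot: [-179.9, -0.1, -82.0]
contact_force: [-0.1, 1.1, 0.8]
gripper_width: 0.0345
```

>>> carry_out(
  plan=[
    [0, 0, 0.01, 0, 0, 0],
    [0, 0, 0.02, 0, 0, 0],
    [0, 0, 0.03, 0, 0, 0],
    [0, 0, 0.035, 0, 0, 0],
    [-0.01, 0.03, 0.025, 0, 0, 0.08],
    [-0.015, 0.03, 0.015, 0, 0, 0.11],
    [-0.015, 0.03, 0.01, 0, 0, 0.11],
    [-0.015, 0.03, 0, 0, 0, 0.11],
    [-0.015, 0.01, 0, 0, 0, 0.11],
    [-0.01, 0.005, 0, 0, 0, 0.11],
    [0, 0, 0, 0, 0, 0.11],
    [0, 0, 0, 0, 0, 0],
  ],
)

```text
time_s: 26.63
tcp_pos: [0.4492, -0.0472, 0.2827]
eef_rot: [-179.7, -0.5, -37.7]
contact_force: [0.3, 0.2, 0.5]
gripper_width: 0.0345
```

```bash
python3 look.py w18 "(.5335,-.1838,.116)" .05
```

```text
26.6333 [ 0.4492 -0.0472  0.2827] [-179.72   -0.51  -37.69] [ 1.3 -2.4 -0.5 -0.1 -0.9 -8.6] [0.3 0.2 0.5] w 0.034537120926044634 [ 19.  -4. -21.   0. -72.  33.]
tip nom [ 0.4497 -0.0473  0.2327] [407. 424.] hole px [ 669. -403.]
```

View pics/w18.png

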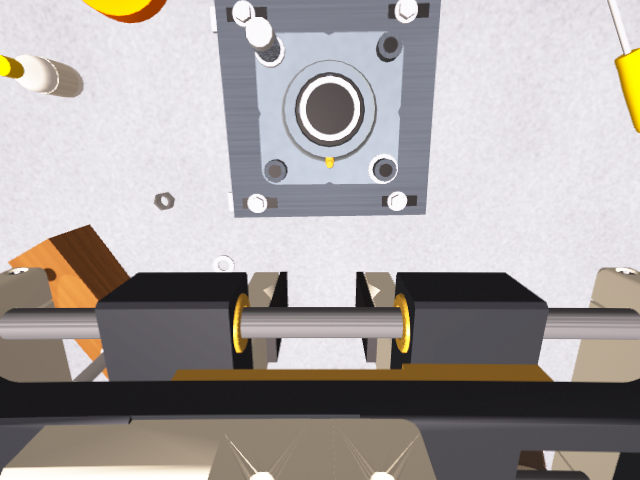

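```bash
python3 - <<'E'
from h import *
im=cv2.imread('pics/w18.png')
cv2.imwrite('pics/w18a.png',cv2.resize(im[0:215,215:445],None,fx=3.4,fy=2.79) if 0 else cv2.resize(im[0:215,215:445],None,fx=2.75,fy=2.75,interpolation=cv2.INTER_CUBIC))
st,im=snap('scene','s19')
cv2.imwrite('pics/s19a.png',cv2.resize(im[140:285,215:350],None,fx=4,fy=4,interpolation=cv2.INTER_CUBIC))
cv2.imwrite('pics/s19b.png',im)
E
```

```text
(no output)
```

View pics/w18a.png

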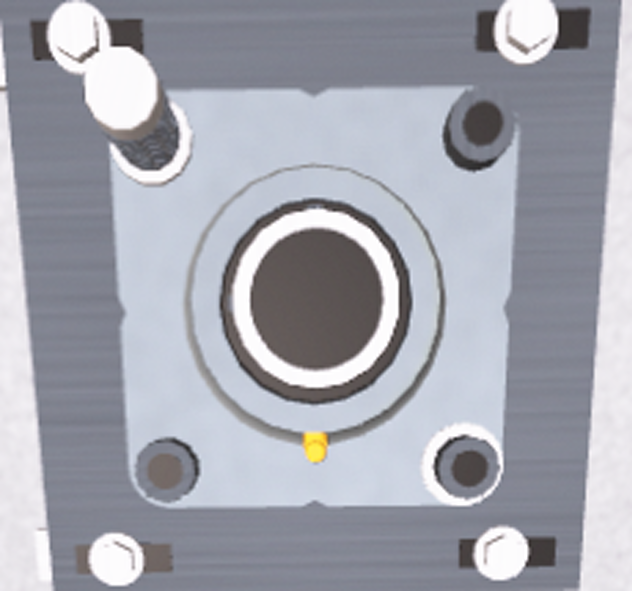

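View pics/s19a.png

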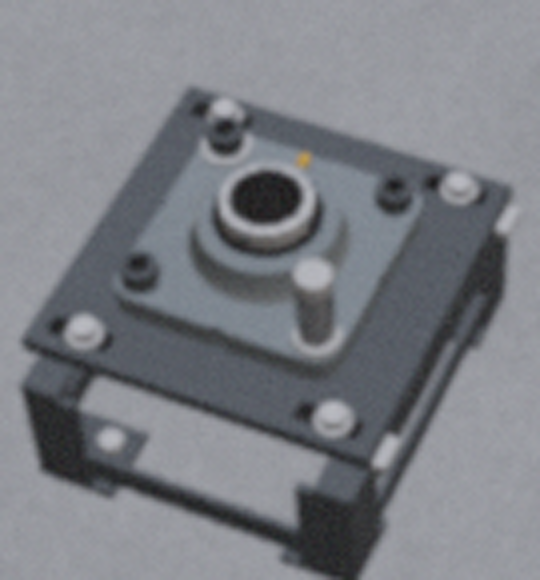

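```bash
python3 - <<'E'
from h import *
for nm,cam,f in [('w18','wrist',lambda p:(np.array(p)-[215,0])*2.75),('s19','scene',lambda p:(np.array(p)-[215,140])*4)]:
    im=cv2.imread(f'pics/{nm}a.png'); c=model(cam,st_of(nm))
    for (x,y,z0,z1,rad) in [(.5335,-.1838,.116,.130,.0105),(.5133,-.0412,.116,.130,.0105),(.5943,-.1015,.116,.121,.013),(.5943,-.1015,.121,.171,.010)]:
        for z,col in((z0,(0,255,0)),(z1,(0,0,255))):
            P=np.array([f(proj(c,(x+rad*np.cos(a),y+rad*np.sin(a),z))) for a in np.linspace(0,6.283,40)])
            cv2.polylines(im,[P.round().astype(int)],True,col,1)
    cv2.imwrite(f'pics/{nm}o.png',im)
E
```

```text
(no output)
```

View pics/w18o.png

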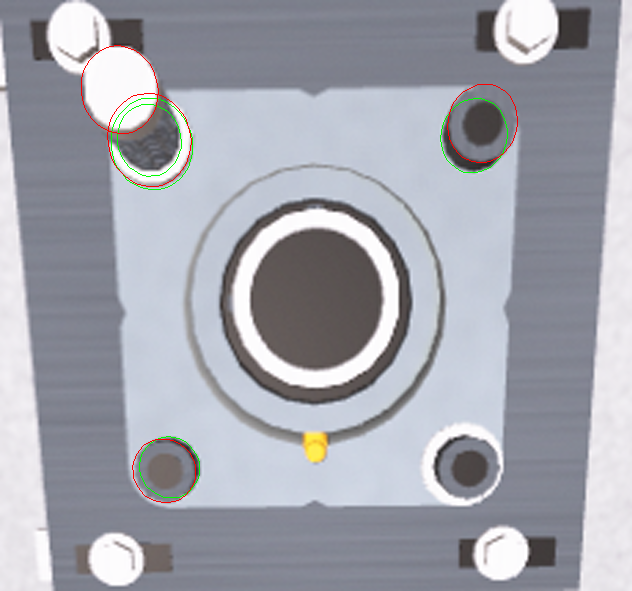

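View pics/s19o.png

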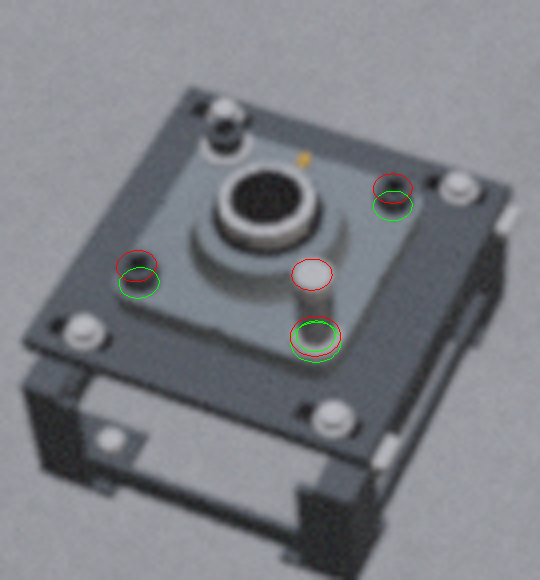

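View pics/s19b.png

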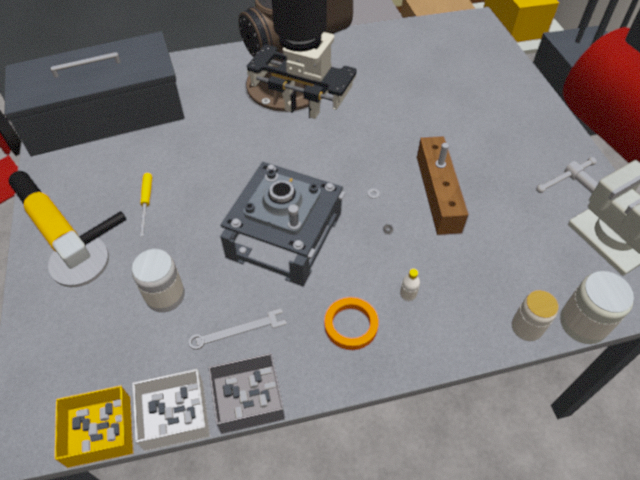

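The overlays at seated height match the drift and both screw heads, and everything else lies where it was. Handing in.

```bash
python3 -c "
from plant import r
print(r.close_job(), r.get_state()['time_s'])"
```

```text
the job is handed in; nothing more can be done
the job is handed in; nothing more can be done
```

The job is done and handed in at about 26.7 s of the 72 s. I took the drift from the block, found the overlap of the flange and plate corner holes, and worked it down until its collar met the flange. That swung the flange back about 2 degrees. I left the drift standing and fitted the two screws in the remaining side holes, first the (-51, 51) hole, then the (51, -51) hole.

- **Forces:** the highest readings were about 26 N as the drift's collar seated, 17 N for the first screw head and 8 N for the second. All are under the 50 N limit.
- **Last checks:** the final wrist picture, overlaid with outlines at seated height, showed the collar and both heads flat on the flange and the drift upright. The punch and other bystanders are where they were, and the gripper was clear.
- **What disagreed:**
  - While pushing the flange sideways, the tool briefly overshot by about 3 mm, at about 7 N. I backed it off, and the drift then went down without side load.
  - In the scene camera the outlines sit about 3 mm off, the same amount that camera already disagreed by at the start.

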